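# Unlock the measuring stage, load a batch of bushings, set the count and lock it again

## Robot

A 6-joint arm with a two-finger parallel gripper is mounted at the origin on the work surface. World frame = base frame: x ahead of the robot, y to its left, z up, the work surface at z = 0. Lengths are in m, angles in rad, forces in N, time in s.
With the tool pointing down it reaches from about 0.325 to 0.85 m from the base axis. Payload 4.4 kg.
Tool frame: the origin (TCP) lies on the centre line of the jaws, within the pads' length; the fingertips stand 25 mm ahead of it and the grasp point (between the pads) lies 6 mm ahead of it; z points along the fingers, y is the line along which they close (so a half turn about z gives the same grasp; the last joint's range is limited). The gripper opens to 94 mm and grips with 3 to 60 N. Pads are 16 mm wide; open, the fingers measure 119 mm over their backs; the gripper's body (75 mm by 177 mm) begins 78 mm behind the grasp point.
Start: joints at [-1.472, 0.207, 1.542, -0, 1.393, -0.15], TCP at [0.142, -0.557, 0.207] pointing down, gripper open.
Joint ranges: [-2.73, 2.73], [-0.86, 2.22], [0.23, 2.46], [-1.11, 4.25], [0.08, 2.63], [-2.82, 2.82]. Speed limits (rad/s): [2.79, 2.79, 3.14, 3.14, 3.14, 3.14].

## Interface

Orientations are given as a rotation vector (axis times angle).
In Python, from rig import monitor, eyes, arm gives the robot as it stands.
- The arm moves only by the tool apply_moves, never from a script. Its argument "steps" is a list of rows, each a list of 2 entries, a list of its own where there are three numbers: the shift along the tool's x, y, z scaled (see below), then the turn, a rotation vector about the tool's x, y, z scaled (see below). A call has 1 to 10 rows; each row is the pose to reach, as a shift and turn from the pose commanded when the call began, along the tool's axes at that moment; what a row does not reach only later rows make up. The controller multiplies each number of a shift by 0.4 m and each number of a turn by 2 rad. A row lasts 1/8 s, in which the tool goes at most 62.5 mm and 10.7 degrees, less where a joint would pass 70% of its speed; a pose out of reach is approached as far as the arm can. A call with a number of a shift or a turn outside -1 to 1 is refused whole. A call with a gripper value outside its range is refused whole. "claw" is the gripper command: -1 is fully open, 1 is shut, values between are in proportion, set as the call begins (left out, the last holds). The fingers move at their own pace and stop on an object; "newtons" is the grip in N (left out, the last holds). Time passes only in rows, so rows that repeat a pose let the fingers close. It gives the time, the measured TCP pose, the force, the opening and the grip force at its end, in the units of the state.
- monitor.get_state(): the state, without advancing time (a new reading comes with each control period).
- eyes.read_camera(name): name is "scene" or "top"; returns a dict with "pixels" (400x640x3 uint8, blue, green, red), "vfov" (degrees; the focal length in pixels is half the picture's height over the tangent of half this angle, whatever the lens; pixels are square), "cx", "cy" (the principal point, pixels), "rvec" (rotation vector, rad) and "tvec" (3), from world to camera coordinates, as OpenCV has them. Camera axes: x right, y down, z forward; pixel columns grow to the right and rows downward; lengths in m; the calibration is good to about 2 mm. A picture is of the moment at which its call begins. There is no depth.
- arm.hand_in(): hands the job in; it is judged then, once.
The state is a dict: "t": time; "joints": joint angles; "dq": joint speeds; "tau": joint torques, N m; "tcp_pos": TCP position; "eef_rot": TCP orientation; "force": force on the tool from outside, world axes, zero at the start; "ft_torque": the same for the moment, N m; "width": opening from 0.0 (shut) to 1.0 (fully open); "finger_force": force on a finger pad.
Only numpy, scipy, OpenCV 4.12 (cv2) and the standard library are available. Lean on these libraries where they do the work, as an engineer would, in place of code of your own. Each camera call takes 0.05 s, during which the arm holds its last target. There are 200 camera calls.

## Task

The measuring stage is parked empty and locked at its home stop: unlock it (pull the red lock knob out, turn it anticlockwise as far as it goes to the green dot, push it back in), draw the stage fully back to its loading end, stand every flanged bushing from the bench flange-down in its tray, and set the black count dial, which still shows the last batch, to the number of bushings. Then slide the loaded stage fully home again in front of the white optical head and only then lock it: pull the red knob out, turn it clockwise as far as it goes to the red dot, push it fully in. Leave the other things on the bench where they are.

Things in the scene. Friction and masses are not known exactly. Their poses are not given: they have to be found in the camera images.
- bushing1: Flanged bushing, loose, 150 g, standing on its flange: round steel flange 38 mm diameter and 10 mm thick, on it a brass-coloured boss 24 mm in diameter and 16 mm tall (26 mm overall). Origin at the centre of its underside, z up along its axis. Of the four, two to four are there: bushing1 always, the others may be absent.
- bushing2: Flanged bushing, loose, 150 g, standing on its flange: round steel flange 38 mm diameter and 10 mm thick, on it a brass-coloured boss 24 mm in diameter and 16 mm tall (26 mm overall). Origin at the centre of its underside, z up along its axis. Of the four, two to four are there: bushing1 always, the others may be absent.
- bushing3: Flanged bushing, loose, 150 g, standing on its flange: round steel flange 38 mm diameter and 10 mm thick, on it a brass-coloured boss 24 mm in diameter and 16 mm tall (26 mm overall). Origin at the centre of its underside, z up along its axis. Of the four, two to four are there: bushing1 always, the others may be absent.
- bushing4: Flanged bushing, loose, 150 g, standing on its flange: round steel flange 38 mm diameter and 10 mm thick, on it a brass-coloured boss 24 mm in diameter and 16 mm tall (26 mm overall). Origin at the centre of its underside, z up along its axis. Of the four, two to four are there: bushing1 always, the others may be absent.
- bed: Fixed green measuring bed, 130 (x) by 460 (y) by 50 mm high, origin at the centre of its underside. The stage slides on it along its +y. Control block at y 35 to 230 mm, top 75 mm above the bench: red lock knob at y = 85, black dial at y = 180 mm, both x = 0, axes vertical. White optical head behind (x 67 to 147, y -70 to 20 mm), 140 mm high; nothing overhangs the stage.
- tray (a point): Centre of the tray floor (63 mm above the bench) on the sliding steel stage; axes parallel to the bed's. Inner size of the tray 120 mm (x) by 94 mm (y), rim 5 mm high and 3 mm thick. Four white circles at x = +-30 mm, y = +-24 mm mark good places; a bushing counts as loaded when it stands flat inside the rim.
- stage_handle (a point): Top of the stage's upright handle post, steel with black top, 16 mm in diameter, rising 36 mm above the stage plate, its top 98 mm above the bench; it stands 72 mm to the -y side of the tray's centre, outside the tray rim.
- stage (a joint): Travel of the stage along the bed's +y: 0 = fully back at its loading end (a stop), 0.10 m = fully home (a stop), where it starts. Friction 2.5 N; it stays where it is left. While the lock is on, it cannot be drawn back more than about 3 mm.
- lock_pull (a joint): How far the red lock knob is pulled up out of the block: 0 = fully in, 0.012 m = fully out. Friction 3 N; it stays where it is left. While in, it cannot be turned (more than about 8 degrees of play); it must be more than 9 mm out to turn freely, and goes in again only at the ends of its turn.
- lock_turn (a joint): Turn of the red lock knob, clockwise seen from above positive: 0 = free (white line at the green dot), 1.309 rad = 75 degrees = locked (white line at the red dot), end stops at both; friction 0.03 N m. It starts locked. It can be turned to locked only with the stage within 2 mm of home.
- lock_grip (a point): Point on the lock knob's vertical axis, 31 mm above the block's top when in (and 7 mm below the top of the knob): the red bar grip is 38 mm long, 14 mm thick, 32 mm tall, above a skirt 40 mm in diameter, 6.5 mm thick. This point's x axis runs along the bar to the white line. Grip it across the thickness.
- dial (a joint): Turn of the black count dial, clockwise seen from above positive: position k (0 to 8) is at k times 0.4189 rad (24 degrees), each with a spring detent (about 0.07 N m) into which it settles when let go near it. At the start it rests at 5, 6 or 7. White ticks mark the positions; 0 also has a green dot, 5 a yellow dot.
- dial_grip (a point): Point on the dial's vertical axis, 31 mm above the block's top, 7 mm below the top of the dial: black bar grip 40 mm long, 14 mm thick, 32 mm tall, above a skirt 46 mm in diameter, 6.5 mm thick. This point's x axis runs along the bar to the white pointer line. Grip it across the thickness.
- caliper: Bystander: steel caliper lying flat, 160 mm long, up to 9 mm thick; origin near the middle of the beam, which runs along its x.
- screwdriver: Bystander: screwdriver with red handle, 200 mm long, 26 mm thick, lying.
- wood_block: Bystander: wooden block 70 x 50 x 35 mm.
- weight: Bystander: brass weight with a neck, 40 mm in diameter, 46 mm tall.
- steel_plug: Bystander: dark steel plug 24 mm in diameter, 35 mm tall.
Not all that is in view belongs to the job. What is shaped like the bushing1 but blue, orange or purple is not meant.

How it is judged:
On the way, in this order (a step that is already met when the one before it is completed fails the run):
1. the locked knob is pulled out (value of joint lock_pull above 0.0085 m and value of joint lock_turn above 0.7 rad), for 0.05 s.
2. the pulled-out knob is turned anticlockwise to its end (value of joint lock_pull above 0.005 m and value of joint lock_turn below 0.2 rad), for 0.05 s.
3. the knob is pushed back in, free (value of joint lock_pull below 0.002 m and value of joint lock_turn below 0.2 rad), for 0.2 s.
4. every bushing stands in the tray, with the stage back at its loading end (angle between each of bushing1, bushing2, bushing3, bushing4's own z axis and vertical below 0.15 rad and z of bushing1 in the frame of tray between -0.005 and 0.005 m and x of bushing1 in the frame of tray between -0.045 and 0.045 m and y of bushing1 in the frame of tray between -0.032 and 0.032 m and linear speed of each of bushing1, bushing2, bushing3, bushing4 below 0.03 m/s and z of bushing2 in the frame of tray between -0.005 and 0.005 m and x of bushing2 in the frame of tray between -0.045 and 0.045 m and y of bushing2 in the frame of tray between -0.032 and 0.032 m and z of bushing3 in the frame of tray between -0.005 and 0.005 m and x of bushing3 in the frame of tray between -0.045 and 0.045 m and y of bushing3 in the frame of tray between -0.032 and 0.032 m and z of bushing4 in the frame of tray between -0.005 and 0.005 m and x of bushing4 in the frame of tray between -0.045 and 0.045 m and y of bushing4 in the frame of tray between -0.032 and 0.032 m and value of joint stage below 0.02 m), for 0.2 s.
5. the stage is slid fully home, with the lock knob still in and free (value of joint stage above 0.095 m and value of joint lock_pull below 0.006 m and value of joint lock_turn below 0.35 rad), for 0.2 s.
6. the lock knob is pulled out (value of joint lock_pull above 0.0085 m and value of joint lock_turn below 0.6 rad and value of joint stage above 0.094 m), for 0.05 s.
7. the pulled-out lock knob is turned clockwise to its end (value of joint lock_pull above 0.005 m and value of joint lock_turn above 1.1 rad and value of joint stage above 0.094 m), for 0.05 s.
8. the lock knob is pushed back in, locked (value of joint lock_pull below 0.002 m and value of joint lock_turn above 1.1 rad), for 0.2 s.
At the end, for the whole second after the job is handed in: Every bushing present stands flat (tilt under 0.15 rad) and at rest inside the tray rim; dial within 0.3 click of the number of bushings present; stage within 6 mm of its stop; lock knob at its clockwise end (beyond 1.1 rad) and pushed in to within 2 mm (all of step 8 and angle between each of bushing1, bushing2, bushing3, bushing4's own z axis and vertical below 0.15 rad and z of bushing1 in the frame of tray between -0.005 and 0.005 m and x of bushing1 in the frame of tray between -0.045 and 0.045 m and y of bushing1 in the frame of tray between -0.032 and 0.032 m and linear speed of each of bushing1, bushing2, bushing3, bushing4 below 0.03 m/s and z of bushing2 in the frame of tray between -0.005 and 0.005 m and x of bushing2 in the frame of tray between -0.045 and 0.045 m and y of bushing2 in the frame of tray between -0.032 and 0.032 m and z of bushing3 in the frame of tray between -0.005 and 0.005 m and x of bushing3 in the frame of tray between -0.045 and 0.045 m and y of bushing3 in the frame of tray between -0.032 and 0.032 m and z of bushing4 in the frame of tray between -0.005 and 0.005 m and x of bushing4 in the frame of tray between -0.045 and 0.045 m and y of bushing4 in the frame of tray between -0.032 and 0.032 m and value of joint stage above 0.094 m and (((height (world z) of bushing2 above -5 m or height (world z) of tray below -5 m) and (height (world z) of bushing3 above -5 m or height (world z) of tray below -5 m) and (height (world z) of bushing4 above -5 m or height (world z) of tray below -5 m) and value of joint dial between 1.55 and 1.801 rad) or (not (height (world z) of bushing3 above -5 m or height (world z) of tray below -5 m) and not (height (world z) of bushing4 above -5 m or height (world z) of tray below -5 m) and value of joint dial between 0.712 and 0.963 rad) or (not (height (world z) of bushing2 above -5 m or height (world z) of tray below -5 m) and (height (world z) of bushing3 above -5 m or height (world z) of tray below -5 m) and (height (world z) of bushing4 above -5 m or height (world z) of tray below -5 m) and value of joint dial between 1.131 and 1.382 rad) or (not (height (world z) of bushing2 above -5 m or height (world z) of tray below -5 m) and not (height (world z) of bushing4 above -5 m or height (world z) of tray below -5 m) and value of joint dial between 0.712 and 0.963 rad) or (not (height (world z) of bushing3 above -5 m or height (world z) of tray below -5 m) and (height (world z) of bushing2 above -5 m or height (world z) of tray below -5 m) and (height (world z) of bushing4 above -5 m or height (world z) of tray below -5 m) and value of joint dial between 1.131 and 1.382 rad) or (not (height (world z) of bushing2 above -5 m or height (world z) of tray below -5 m) and not (height (world z) of bushing3 above -5 m or height (world z) of tray below -5 m) and value of joint dial between 0.712 and 0.963 rad) or (not (height (world z) of bushing4 above -5 m or height (world z) of tray below -5 m) and (height (world z) of bushing2 above -5 m or height (world z) of tray below -5 m) and (height (world z) of bushing3 above -5 m or height (world z) of tray below -5 m) and value of joint dial between 1.131 and 1.382 rad))); the robot touches nothing.
It fails at once if another thing on the bench is pushed more than 4 cm from its place (distance of any of caliper, screwdriver, wood_block, weight, steel_plug from where it was at the start of the episode above 0.04 m).
Of bushing2, bushing3, bushing4 only 1 to 3 are there at a start; the rules pass over those that are not, and their reading is None.
At some moment in a run one of bushing1, bushing2, bushing3, bushing4 may be knocked a few centimetres aside while the robot is not near it.
Once in a run the grip may slacken for a moment while it holds something.
It also fails if it takes over 208 s, if anything falls off the work surface, if the arm or the gripper's body presses on something with over 40 N, if the wrist force passes 120 N, or if a joint passes its speed limit or range.

## Working session

There is one attempt and no reset: what is moved stays moved. The work goes in short steps, Python scripts to look and compute and a tool call to move; the robot and the scene stay as the last step left them, time stands still between calls to the robot, and variables do not carry over. Pictures are saved under pics/ and viewed, at most 14 in all, crops included, and the job is handed in when it is done.

Besides the shell and the picture viewer there is one more tool, called after "Emit:" as a command line: name --argument value ..., lists and objects as JSON in quotes. apply_moves: Moves the arm, as the interface text tells. Its arguments: {"type":"object","properties":{"steps":{"type":"array"},"claw":{"type":"number"},"newtons":{"type":"number"}},"required":["steps"]}

```bash
mkdir -p pics
cat > h.py <<'E'
import numpy as np, cv2
from rig import monitor, eyes, arm
def cam(n):
    c=eyes.read_camera(n); c['f']=200/np.tan(np.radians(c['vfov'])/2); c['R']=cv2.Rodrigues(np.array(c['rvec'],float))[0]; c['t']=np.array(c['tvec'],float).ravel(); return c
def ray(c,u,v,z):
    d=c['R'].T@np.array([(u-c['cx'])/c['f'],(v-c['cy'])/c['f'],1]); o=-c['R'].T@c['t']; return o+d*(z-o[2])/d[2]
def proj(c,p):
    q=c['R']@np.array(p,float)+c['t']; return q[:2]/q[2]*c['f']+[c['cx'],c['cy']]
def rel(target,yaw=None):
    # numbers for a move to target pos (world), tool down w/ measured orientation
    s=monitor.get_state(); R=cv2.Rodrigues(np.array(s['eef_rot'],float))[0]
    return np.round(R.T@(np.array(target)-s['tcp_pos'])/0.4,4)
E
python3 - <<'E'
from h import *
for n in ('scene','top'):
    c=cam(n); cv2.imwrite(f'pics/{n}0.png',c['pixels']); print(n,c['f'],c['cx'],c['cy'],c['R'].round(3).tolist(),(-c['R'].T@c['t']).round(3))
s=monitor.get_state(); print(s); print(cv2.Rodrigues(np.array(s['eef_rot'],float))[0].round(3))
E
```

```text
scene 419.8731913078126 316.3082122159383 191.23740564029563 [[-0.873, 0.487, -0.016], [0.374, 0.65, -0.662], [-0.312, -0.584, -0.75]] [0.956 0.772 1.102]
top 513.4948267387967 307.9966034954694 201.989498395194 [[-0.144, -0.99, -0.003], [-0.969, 0.141, -0.204], [0.203, -0.027, -0.979]] [0.252 0.015 1.427]
{'t': 0.1, 'joints': array([-1.47149114e+00,  2.07367646e-01,  1.54275522e+00, -2.18967891e-05,
        1.39347251e+00, -1.50479113e-01]), 'dq': array([ 0.00084265, -0.00045108, -0.00293686,  0.00174416, -0.00142753,
       -0.00090349]), 'tau': array([ 5.96116042e-04, -3.71862352e+01, -2.82293522e+01,  7.01641222e-02,
        3.11117107e-02, -4.94816834e-05]), 'tcp_pos': array([ 0.14206098, -0.55645832,  0.20641474]), 'eef_rot': array([-3.11513535e+00, -3.91097627e-01, -4.66158964e-05]), 'force': array([-0.86060921, -0.1589952 ,  0.60318085]), 'ft_torque': array([-0.01802733, -0.04891494, -0.0027612 ]), 'finger_force': 0.0, 'width': 1.0013779021600788}
[[ 0.969  0.247 -0.   ]
 [ 0.247 -0.969  0.002]
 [ 0.    -0.002 -1.   ]]
```

View pics/top0.png

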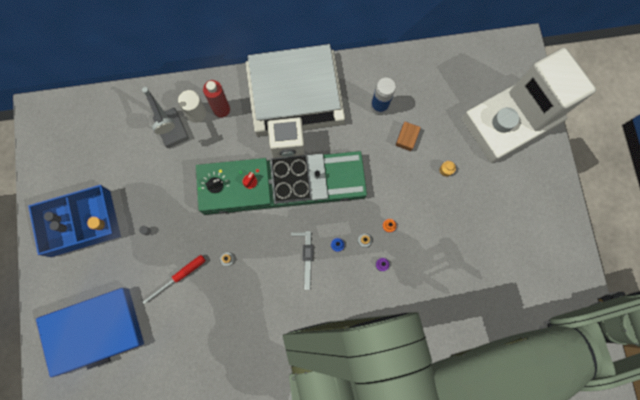

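View pics/scene0.png

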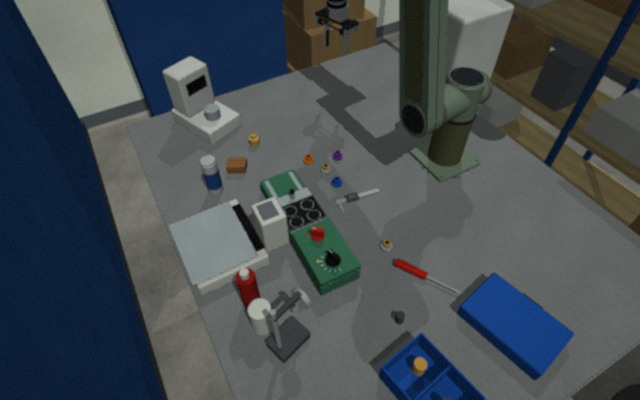

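Run:
```python
from h import *
t=cv2.imread('pics/top0.png'); s=cv2.imread('pics/scene0.png')
z=lambda im,u,v,w,h,k:cv2.resize(im[v:v+h,u:u+w],None,fx=k,fy=k,interpolation=cv2.INTER_CUBIC)
a=z(t,190,145,200,65,4)
b=np.hstack([z(t,205,240,50,40,4),z(t,325,210,75,40,4)[:, :300],z(t,60,195,75,40,4)])
c=np.hstack([z(s,290,140,80,45,5)[:, :400],z(s,370,225,80,45,5)])
m=np.vstack([a,b[:, :800],c]); cv2.imwrite('pics/crop0.png',m); print(m.shape)
# bed green mask corners
hsv=cv2.cvtColor(t,cv2.COLOR_BGR2HSV)
g=cv2.inRange(hsv,(60,90,30),(90,255,200)); g=cv2.morphologyEx(g,cv2.MORPH_CLOSE,np.ones((25,25)))
cs=max(cv2.findContours(g,0,2)[0],key=cv2.contourArea); print(cv2.boundingRect(cs),cv2.approxPolyDP(cs,6,True).reshape(-1,2).tolist())
```

```text
(645, 800, 3)
(197, 152, 169, 62) [[360, 153], [324, 155], [326, 199], [272, 202], [265, 159], [197, 166], [199, 209], [363, 197]]
```

View pics/crop0.png

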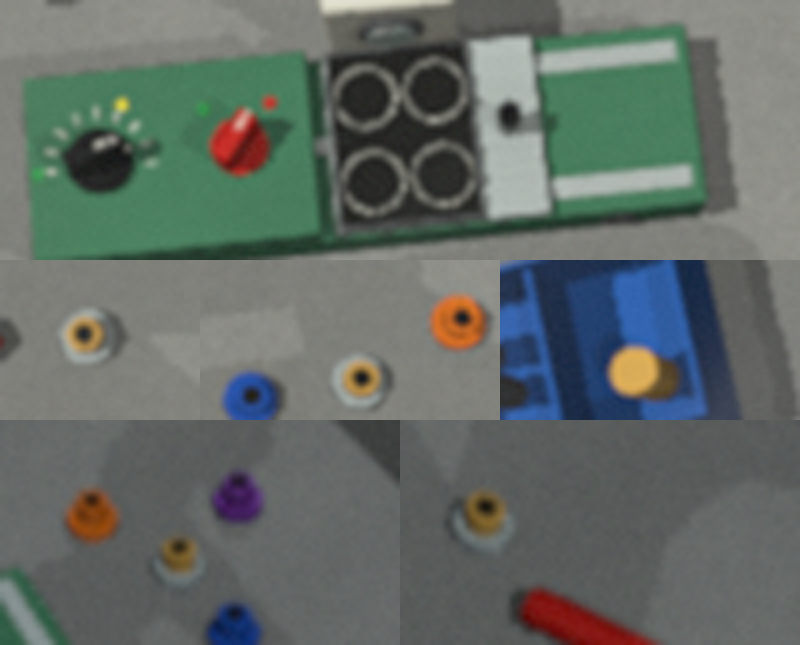

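```bash
cat >> h.py <<'E'
def bedfit(c):
    P=[(-65,230,75),(65,230,75),(65,35,75),(-65,35,75),(65,-230,50),(-65,-230,50)]
    U=[(198.2,210),(196,164.8),(266,158.5),(270,203.7),(360,151.7),(366,196.5)]
    L=np.array(P)[:,:2]/1000; W=np.array([ray(c,u,v,p[2]/1000)[:2] for (u,v),p in zip(U,P)])
    l,w=L.mean(0),W.mean(0); H=(L-l).T@(W-w); th=np.arctan2(H[0,1]-H[1,0],H[0,0]+H[1,1])
    R=np.array([[np.cos(th),-np.sin(th)],[np.sin(th),np.cos(th)]]); o=w-R@l
    return o,th,R,W-(L@R.T+o)
E
python3 - <<'E'
from h import *
c=cam('top');t=c['pixels']
o,th,R,res=bedfit(c); print(o,th,(res*1000).round(1).tolist())
b=lambda x,y:(o+R@[x,y]).round(4)
print('knob',b(0,.085),'dial',b(0,.18))
# tray home: from image circles, handle top
h=ray(c,190+509/4,145+116/4,.098); print('handle',h,'local',R.T@(h[:2]-o))
for u,v in ((365,95),(435,90),(375,180),(443,175)): p=ray(c,190+u/4,145+v/4,.063); print('circ',R.T@(p[:2]-o))
for n,(u,v) in dict(knobtop=(190+240/4,145+140/4)).items(): p=ray(c,u,v,.113); print(n,p,R.T@(p[:2]-o))
hsv=cv2.cvtColor(t,cv2.COLOR_BGR2HSV); m=cv2.inRange(hsv,(10,70,90),(28,255,255))
for q in cv2.findContours(m,0,2)[0]:
    if cv2.contourArea(q)>15: u,v=np.mean(cv2.minEnclosingCircle(q)[:1],axis=0); print((u,v),cv2.contourArea(q),ray(c,u,v,.026))
# rectified views of dial and knob: top plane z=.113
def rect(cx,cy,z,s=4000,w=150):
    A=np.float32([[-.05,-.05],[.05,-.05],[.05,.05],[-.05,.05]]); src=np.float32([proj(c,[*b(cx+x,cy+y),z]) for x,y in A]); dst=np.float32([((.05-y)*s,(.05-x)*s) for x,y in A]) 
    return cv2.warpPerspective(t,cv2.getPerspectiveTransform(src,dst),(400,400),flags=cv2.INTER_CUBIC)
cv2.imwrite('pics/knobs.png',np.hstack([rect(0,.18,.113),rect(0,.085,.113)]))
E
```

```text
[0.6047215  0.04231805] -0.04766446703820162 [[2.2, -2.4], [-1.5, -2.9], [-2.1, 0.3], [0.8, -0.5], [-0.2, 3.5], [0.8, 2.0]]
knob [0.6088 0.1272] dial [0.6133 0.2221]
handle [ 0.59952959 -0.05672003  0.098     ] local [-0.00046721 -0.09917298]
circ [ 0.03322132 -0.00354222]
circ [ 0.03209071 -0.0517937 ]
circ [-0.0272377  -0.00518146]
circ [-0.02825091 -0.0516562 ]
knobtop [0.60506048 0.12207505 0.113     ] [-0.00346154  0.07968257]
(np.float64(638.2999877929688), np.float64(389.5)) 54.5 [-0.07097008 -0.79708092  0.026     ]
(np.float64(631.7142944335938), np.float64(350.0)) 72.5 [ 0.02703707 -0.80691686  0.026     ]
(np.float64(226.0), np.float64(258.20001220703125)) 51.0 [0.41965786 0.2204966  0.026     ]
(np.float64(365.0), np.float64(239.0)) 53.0 [ 0.41704291 -0.16313095  0.026     ]
(np.float64(388.8888854980469), np.float64(225.0833282470703)) 138.0 [ 0.44567663 -0.23477909  0.026     ]
(np.float64(94.78571319580078), np.float64(222.92857360839844)) 122.5 [0.56886929 0.56909914 0.026     ]
(np.float64(446.9210510253906), np.float64(167.7894744873047)) 179.0 [ 0.58336523 -0.42563377  0.026     ]
(np.float64(407.5), np.float64(134.5)) 394.0 [ 0.69662417 -0.33358725  0.026     ]
```

View pics/knobs.png

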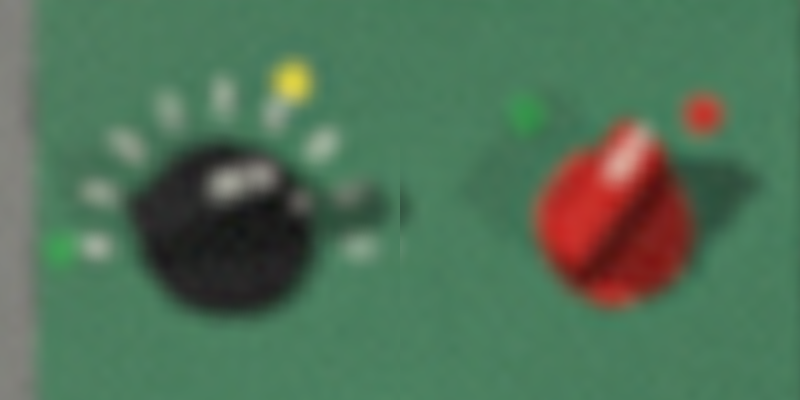

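Two real bushings (steel flange + brass boss): top pixels (226,258) and (365,239). Blue (338,245), orange (389,225) and purple (383,264) have no steel/brass colouring; the weight at (447,168) and the knob in the bin at (94,222) have no flange. The crop confirmed this. The dial reads 7 and the lock points to red.

```bash
cat >> h.py <<'E'
def go(p,psi=None):
    s=monitor.get_state(); R=cv2.Rodrigues(np.array(s['eef_rot'],float))[0]
    now=np.degrees(np.arctan2(R[1,0],R[0,0]))
    Rt=R if psi is None else (lambda a:np.array([[np.cos(a),np.sin(a),0],[np.sin(a),-np.cos(a),0],[0,0,-1]]))(np.radians(psi))
    print('tcp',np.round(s['tcp_pos'],4),'psi',now.round(2),'w',round(s['width']*94,1),'F',np.round(s['force'],1),'t',s['t'])
    print(' shift',(R.T@(np.array(p)-s['tcp_pos'])/0.4).round(4),'turn',(cv2.Rodrigues(R.T@Rt)[0].ravel()/2).round(4))
E
python3 -c "
from h import *
go([.6088,.1272,.25],-40)"
```

```text
tcp [ 0.1421 -0.5565  0.2066] psi 14.31 w 94.1 F [-0.8  0.1  0.3] t 0.15
 shift [ 1.5532 -1.368  -0.1058] turn [-8.00e-04  3.00e-04  4.74e-01]
```

Emit:
apply_moves --steps '[[[0.78,-0.68,-0.1],[0,0,0]],[[0.78,-0.68,-0.1],[0,0,0]],[[0.78,-0.68,-0.1],[0,0,0]],[[0.78,-0.68,-0.1],[0,0,0]],[[0.78,-0.68,-0.1],[0,0,0]],[[0.78,-0.68,-0.1],[0,0,0]],[[0.78,-0.68,-0.1],[0,0,0]],[[0.78,-0.68,-0.1],[0,0,0]],[[0.78,-0.68,-0.1],[0,0,0]]]' --claw 0.1

```text
t: 1.27
tcp_pos: [0.3768, -0.2167, 0.2471]
eef_rot: [3.117, 0.392, -0.001]
force: [-0.8, -0.9, -0.1]
width: 0.449
finger_force: 0.0
```

Emit:
apply_moves --steps '[[[0.77,-0.69,0],[0,0,0.474]],[[0.77,-0.69,0],[0,0,0.474]],[[0.77,-0.69,0],[0,0,0.474]],[[0.77,-0.69,0],[0,0,0.474]],[[0.77,-0.69,0],[0,0,0.474]],[[0.77,-0.69,0],[0,0,0.474]],[[0.77,-0.69,0],[0,0,0.474]],[[0.77,-0.69,0],[0,0,0.474]],[[0.77,-0.69,0],[0,0,0.474]],[[0.77,-0.69,0],[0,0,0.474]]]'

```text
t: 2.52
tcp_pos: [0.6069, 0.1249, 0.2472]
eef_rot: [2.95, -1.078, -0.001]
force: [-0.1, -1.2, 0.3]
width: 0.45
finger_force: 0.0
```

```bash
python3 -c "
from h import *
go([.6088,.1272,.2],-40)
go([.6088,.1272,.112],-40)
for n in('scene','top'):
  c=cam(n); cv2.imwrite('pics/%s1.png'%n,c['pixels'])
"
```

```text
tcp [0.6069 0.1249 0.2472] psi -40.14 w 42.3 F [-0.1 -1.2  0.3] t 2.525
 shift [-1.000e-04 -7.600e-03  1.179e-01] turn [ 0.0007  0.0001 -0.0012]
tcp [0.6069 0.1249 0.2472] psi -40.14 w 42.3 F [-0.1 -1.2  0.3] t 2.525
 shift [-0.     -0.0079  0.3379] turn [ 0.0007  0.0001 -0.0012]
```

View pics/top1.png

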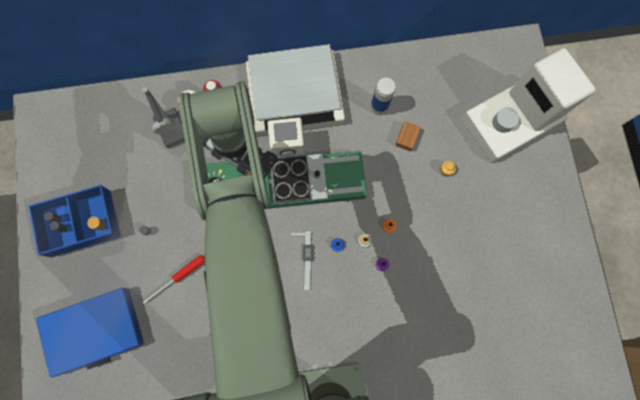

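The bench area that the arm hid before holds no further bushing, so the count is 2 (the other one is under the arm now). Next I go down onto the lock knob.

Emit:
apply_moves --steps '[[[0,-0.008,0.1],[0,0,0]],[[0,-0.008,0.2],[0,0,0]],[[0,-0.008,0.27],[0,0,0]],[[0,-0.008,0.3],[0,0,0]],[[0,-0.008,0.33],[0,0,0]],[[0,-0.008,0.338],[0,0,0]],[[0,-0.008,0.338],[0,0,0]]]'

```text
t: 3.5
tcp_pos: [0.61, 0.1295, 0.113]
eef_rot: [-2.952, 1.074, -0.002]
force: [-0.5, -0.6, -0.1]
width: 0.45
finger_force: 0.0
```

Emit:
apply_moves --steps '[[[0,0,0],[0,0,0]],[[0,0,0],[0,0,0]],[[0,0,0],[0,0,0]],[[0,0,0],[0,0,0]],[[0,0,0],[0,0,0]]]' --claw 1 --newtons 35

```text
t: 4.12
tcp_pos: [0.6093, 0.1292, 0.1125]
eef_rot: [2.951, -1.074, -0.0]
force: [-1.2, -2.0, 3.9]
width: 0.132
finger_force: 35.0
```

Emit:
apply_moves --steps '[[[0,0,-0.01],[0,0,0]],[[0,0,-0.02],[0,0,0]],[[0,0,-0.028],[0,0,0]],[[0,0,-0.032],[0,0,0]],[[0,0,-0.033],[0,0,0]],[[0,0,-0.033],[0,0,0]]]'

```text
t: 4.88
tcp_pos: [0.6091, 0.1293, 0.1248]
eef_rot: [2.951, -1.074, -0.001]
force: [0.2, -2.7, -7.1]
width: 0.137
finger_force: 35.0
```

Emit:
apply_moves --steps '[[[0,0,0],[0,0,-0.08]],[[0,0,0],[0,0,-0.16]],[[0,0,0],[0,0,-0.24]],[[0,0,0],[0,0,-0.32]],[[0,0,0],[0,0,-0.4]],[[0,0,0],[0,0,-0.48]],[[0,0,0],[0,0,-0.56]],[[0,0,0],[0,0,-0.62]],[[0,0,0],[0,0,-0.655]],[[0,0,0],[0,0,-0.66]]]'

```text
t: 6.12
tcp_pos: [0.6091, 0.1271, 0.1248]
eef_rot: [2.987, 0.96, -0.004]
force: [0.5, -6.6, -6.3]
width: 0.136
finger_force: 35.0
```

```bash
python3 -c "
from h import *
go([.609,.1293,.112],34.8); print(monitor.get_state()['ft_torque'])"
```

```text
tcp [0.6091 0.1271 0.1248] psi 35.64 w 12.8 F [ 0.5 -6.6 -6.3] t 6.125
 shift [ 0.003  -0.0047  0.0319] turn [0.0013 0.0018 0.0073]
[-1.52568168 -0.1508086  -0.05771433]
```

Emit:
apply_moves --steps '[[[0,0,0.01],[0,0,0]],[[0,0,0.02],[0,0,0]],[[0,0,0.03],[0,0,0]],[[0,0,0.036],[0,0,0]],[[0,0,0.038],[0,0,0]],[[0,0,0.038],[0,0,0]]]'

```text
t: 6.88
tcp_pos: [0.6094, 0.1272, 0.1125]
eef_rot: [2.987, 0.96, -0.003]
force: [-4.2, -8.3, 4.5]
width: 0.14
finger_force: 35.0
```

Emit:
apply_moves --steps '[[[0,0,0.005],[0,0,0]],[[0,0,0.008],[0,0,0]],[[0,0,0.008],[0,0,0]]]'

```text
t: 7.25
tcp_pos: [0.6098, 0.1273, 0.1123]
eef_rot: [2.987, 0.96, -0.001]
force: [-10.0, -8.7, 16.5]
width: 0.137
finger_force: 35.0
```

Emit:
apply_moves --steps '[[[0,0,-0.004],[0,0,0]],[[0,0,-0.004],[0,0,0]],[[0,0,-0.004],[0,0,0]],[[0,0,-0.1],[0,0,0]],[[0,0,-0.2],[0,0,0]],[[0,0,-0.22],[0,0,0]],[[0,0,-0.22],[0,0,0]]]' --claw 0.1

```text
t: 8.12
tcp_pos: [0.6094, 0.1298, 0.1947]
eef_rot: [-2.991, -0.961, -0.0]
force: [-0.5, 0.3, 0.4]
width: 0.447
finger_force: 0.0
```

```bash
python3 -c "
from h import *
go([.5995,-.0567,.2],87.3)"
```

```text
tcp [0.6094 0.1298 0.1947] psi 35.64 w 42.1 F [-0.5  0.3  0.4] t 8.125
 shift [-0.2918  0.3645 -0.0135] turn [-1.000e-04 -1.000e-04 -4.508e-01]
```

Emit:
apply_moves --steps '[[[-0.1,0.12,0],[0,0,-0.09]],[[-0.2,0.24,0],[0,0,-0.18]],[[-0.292,0.364,0],[0,0,-0.27]],[[-0.292,0.364,0],[0,0,-0.36]],[[-0.292,0.364,0],[0,0,-0.45]],[[-0.292,0.364,0],[0,0,-0.45]],[[-0.292,0.364,0.1],[0,0,-0.45]],[[-0.292,0.364,0.2],[0,0,-0.45]],[[-0.292,0.364,0.245],[0,0,-0.45]],[[-0.292,0.364,0.245],[0,0,-0.45]]]'

```text
t: 9.38
tcp_pos: [0.5978, -0.0562, 0.0949]
eef_rot: [-2.273, -2.163, 0.004]
force: [-0.1, -0.2, 1.2]
width: 0.452
finger_force: 0.0
```

Emit:
apply_moves --steps '[[[0,0,0],[0,0,0]],[[0,0,0],[0,0,0]],[[0,0,0],[0,0,0]],[[0,0,0],[0,0,0]],[[0,0,0],[0,0,0]]]' --claw 1

```text
t: 10.0
tcp_pos: [0.6014, -0.0573, 0.1003]
eef_rot: [2.272, 2.163, 0.004]
force: [-1.0, -0.2, 7.9]
width: 0.006
finger_force: 3.6
```

```bash
python3 -c "
from h import *
s=monitor.get_state()['tcp_pos']
go(s+[-.0477*.103,-.103,0])
c=cam('top'); o,th,R,_=bedfit(c); print(R.T@(s[:2]-o))"
```

```text
tcp [ 0.6014 -0.0573  0.1003] psi 87.19 w 0.6 F [-1.  -0.2  7.9] t 10.0
 shift [-2.578e-01  4.000e-04  2.000e-04] turn [0. 0. 0.]
[ 0.00145594 -0.09966398]
```

Emit:
apply_moves --steps '[[[0,0,0],[0,0,0]],[[0,0,0],[0,0,0]],[[0,0,-0.2],[0,0,0]],[[0,0,-0.3],[0,0,0]],[[0,0,-0.4],[0,0,0]],[[0.15,0.3,-0.4],[0,0,0]],[[0.15,0.5,-0.4],[0,0,0]],[[0.15,0.5,-0.4],[0,0,0]],[[0.15,0.5,-0.4],[0,0,0]]]' --claw 0.1

```text
t: 11.18
tcp_pos: [0.8037, -0.0058, 0.2545]
eef_rot: [-2.273, -2.166, 0.002]
force: [-0.5, 0.0, 0.1]
width: 0.449
finger_force: 0.0
```

```bash
python3 -c "
from h import *
s=cam('scene')['pixels'];t=cam('top')['pixels']
z=lambda im,u,v,w,h,k:cv2.resize(im[v:v+h,u:u+w],None,fx=k,fy=k,interpolation=cv2.INTER_CUBIC)
cv2.imwrite('pics/c2.png',np.vstack([z(t,190,140,200,70,4),z(s,230,160,160,64,5)]))
print(monitor.get_state()['tcp_pos'])"
```

```text
[ 0.80320686 -0.00604532  0.25458614]
```

View pics/c2.png

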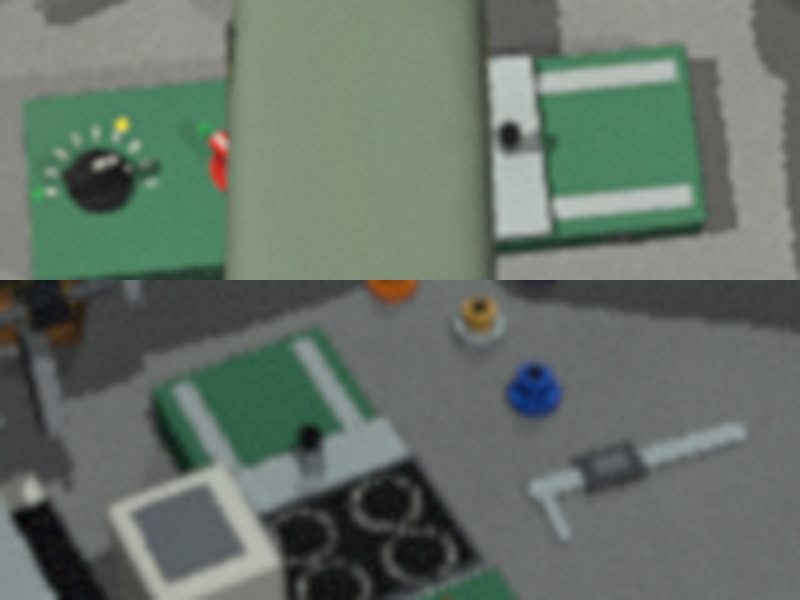

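```bash
python3 -c "
from h import *
a=cam('top');b=cam('scene')
print(ray(a,317.25,173.75,.098),ray(b,292,191.4,.098))
for z in(.062,.08,.098,.11): print(z,proj(a,[.5995,-.0567,z]),proj(b,[.5995,-.0567,z]))
for c,n,(u,v) in((a,'top',(317,174)),(b,'scene',(292,191))):
  g=cv2.cvtColor(c['pixels'],cv2.COLOR_BGR2GRAY)[v-8:v+9,u-8:u+9]; print(g)
go([.6,-.057,.2],87.3)"
```

```text
[ 0.60021295 -0.05682182  0.098     ] [ 0.60589697 -0.04843544  0.098     ]
0.062 [317.05033806 177.39243702] [293.25008094 196.30119955]
0.08 [317.14605116 175.72345464] [292.93305874 192.67729987]
0.098 [317.24422054 174.01164129] [292.60968966 188.98084867]
0.11 [317.31107848 172.84581618] [292.39048948 186.47515832]
[[ 98  85  79 109 161 187 188 186 185 186 187 186 187 185 152 101  92]
 [100  86  76 102 155 184 187 185 184 184 185 186 187 182 158 108  86]
 [101  89  76  99 154 185 188 185 185 185 188 186 186 186 167 126  85]
 [103  89  78  99 154 186 186 169 165 173 184 188 188 188 178 136  89]
 [106  91  79  98 153 175 158 127 115 135 159 177 190 189 182 145  89]
 [103  92  80  96 140 146 109  66  55  72 119 164 186 188 181 144  91]
 [105  93  81  90 122 116  68  32  30  44  89 148 181 175 161 128  87]
 [103  90  80  83 111 102  56  31  34  36  69 126 154 147 130 107  82]
 [104  90  79  82 113 107  61  33  34  36  59 103 127 126 121 105  83]
 [105  93  76  84 120 118  77  42  37  43  69 104 120 122 119 110  88]
 [108  95  79  86 128 132  97  68  59  63  84 110 118 121 118 111  9
[... 1076 characters left out ...]
78  80  75  68  52  27  13  15  44  90 134 145 148 148 148 150]
 [ 79  76  78  74  65  55  36  24  35  57  98 139 147 147 146 146 150]
 [ 85  85  96  98  82  75  60  58  65  74 103 140 146 144 146 148 148]
 [112 114 127 132 114  90  77  83  90  90 107 137 145 144 146 146 147]
 [144 143 144 146 134 109  85  89  95  94 107 134 145 145 147 148 146]
 [145 147 146 145 143 127  91  88  98  96 108 133 143 145 144 146 146]
 [145 146 146 145 147 131 102  95 104 103 113 138 147 145 146 141 133]
 [146 146 145 146 143 136 120 111 115 115 120 138 144 139 130 118 100]]
tcp [ 0.8016 -0.0067  0.2567] psi 87.19 w 42.2 F [-0.3 -0.7 -0.3] t 11.375
 shift [-0.1502 -0.4971  0.1423] turn [-0.0006  0.0001 -0.0009]
```

Emit:
apply_moves --steps '[[[-0.15,-0.497,0.1],[0,0,0.09]],[[-0.15,-0.497,0.1],[0,0,0.18]],[[-0.15,-0.497,0.1],[0,0,0.27]],[[-0.15,-0.497,0.1],[0,0,0.36]],[[-0.15,-0.497,0.1],[0,0,0.45]],[[-0.15,-0.497,0.1],[0,0,0.54]],[[-0.15,-0.497,0.1],[0,0,0.63]],[[-0.15,-0.497,0.1],[0,0,0.72]],[[-0.15,-0.497,0.1],[0,0,0.785]],[[-0.15,-0.497,0.1],[0,0,0.785]]]' --claw -0.3

```text
t: 12.62
tcp_pos: [0.5994, -0.0571, 0.2183]
eef_rot: [3.14, -0.074, 0.002]
force: [-0.8, -0.3, -0.3]
width: 0.653
finger_force: 0.0
```

Emit:
apply_moves --steps '[[[0,0,0],[0,0,0]],[[0,0,0.1],[0,0,0]],[[0,0,0.2],[0,0,0]],[[0,0,0.25],[0,0,0]],[[0,0,0.27],[0,0,0]],[[0,0,0.285],[0,0,0]],[[0,0,0.285],[0,0,0]],[[0,0,0.285],[0,0,0]]]'

```text
t: 13.62
tcp_pos: [0.6014, -0.057, 0.1042]
eef_rot: [3.14, -0.075, 0.003]
force: [-0.2, 0.4, 0.0]
width: 0.65
finger_force: 0.0
```

```bash
python3 -c "
from h import *
go([.6,-.057,.1],-2.7)
s=cam('scene')['pixels'];t=cam('top')['pixels']
z=lambda im,u,v,w,h,k:cv2.resize(im[v:v+h,u:u+w],None,fx=k,fy=k,interpolation=cv2.INTER_CUBIC)
cv2.imwrite('pics/c3.png',np.vstack([z(t,270,140,133,45,6)[:, :798],z(s,240,150,133,54,6)]))
"
```

```text
tcp [ 0.6014 -0.057   0.1042] psi -2.75 w 61.1 F [-0.2  0.4  0. ] t 13.625
 shift [-0.0034  0.      0.0105] turn [ 0.0002 -0.001  -0.0005]
```

View pics/c3.png

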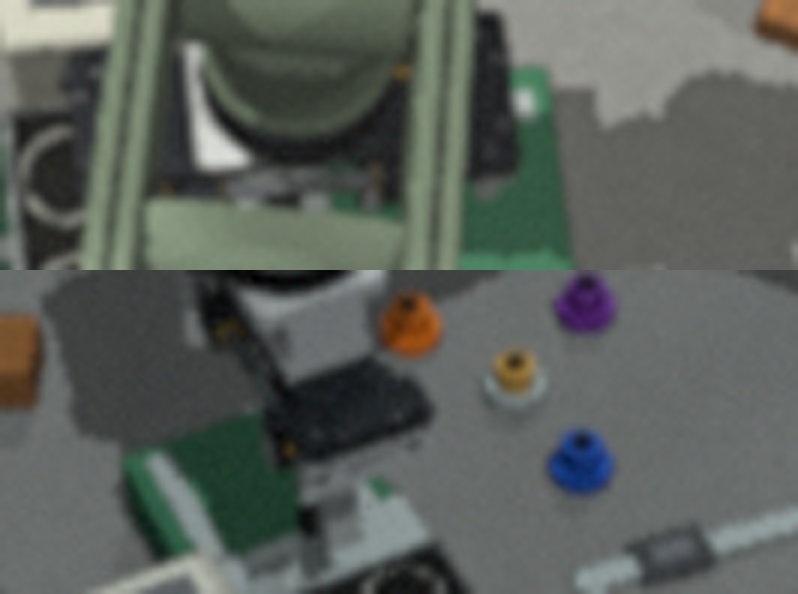

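Emit:
apply_moves --steps '[[[0,0,0.01],[0,0,0]],[[0,0,0.014],[0,0,0]],[[0,0,0.014],[0,0,0]]]'

```text
t: 14.1
tcp_pos: [0.6003, -0.0568, 0.0971]
eef_rot: [-3.141, 0.076, 0.001]
force: [-0.2, 1.2, -0.6]
width: 0.649
finger_force: 0.0
```

Emit:
apply_moves --steps '[[[0,0,0],[0,0,0]],[[0,0,0],[0,0,0]],[[0,0,0],[0,0,0]],[[0,0,0],[0,0,0]],[[0,0,0],[0,0,0]]]' --claw 0.55 --newtons 10

```text
t: 14.72
tcp_pos: [0.6006, -0.0569, 0.0975]
eef_rot: [3.141, -0.076, 0.0]
force: [0.1, -0.5, 0.7]
width: 0.226
finger_force: 0.0
```

```bash
python3 -c "
from h import *
go([.6,-.057,.1],-2.7)
print(monitor.get_state()['finger_force'])
s=cam('scene')['pixels']
z=lambda im,u,v,w,h,k:cv2.resize(im[v:v+h,u:u+w],None,fx=k,fy=k,interpolation=cv2.INTER_CUBIC)
cv2.imwrite('pics/c4.png',z(s,255,170,70,50,10))
"
```

```text
tcp [ 0.6006 -0.0569  0.0975] psi -2.76 w 21.2 F [ 0.1 -0.5  0.7] t 14.725
 shift [-0.0014  0.0003 -0.0063] turn [-0.     -0.     -0.0005]
0.0
```

View pics/c4.png

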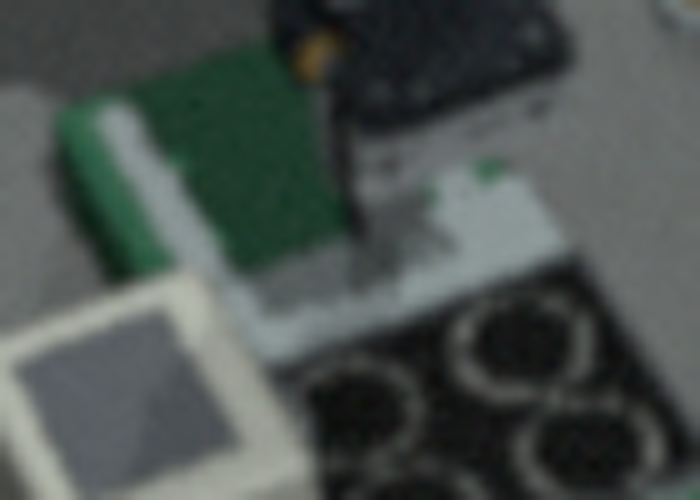

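The black post top is now hidden between the fingers at about (290,192), so the post looks straddled. Closing.

Emit:
apply_moves --steps '[[[0,0,0],[0,0,0]],[[0,0,0],[0,0,0]],[[0,0,0],[0,0,0]],[[0,0,0],[0,0,0]],[[0,0,0],[0,0,0]]]' --claw 1 --newtons 20

```text
t: 15.4
tcp_pos: [0.6006, -0.0567, 0.0974]
eef_rot: [-3.14, 0.076, -0.0]
force: [-0.5, 1.7, 0.5]
width: 0.148
finger_force: 20.0
```

Emit:
apply_moves --steps '[[[0,0.03,0],[0,0,0]],[[0,0.06,0],[0,0,0]],[[0,0.1,0],[0,0,0]],[[0,0.14,0],[0,0,0]],[[0,0.18,0],[0,0,0]],[[0,0.21,0],[0,0,0]],[[0,0.235,0],[0,0,0]],[[0,0.25,0],[0,0,0]],[[0,0.258,0],[0,0,0]],[[0,0.258,0],[0,0,0]]]'

```text
t: 16.65
tcp_pos: [0.5964, -0.1543, 0.0974]
eef_rot: [-3.13, 0.075, -0.001]
force: [5.4, 14.6, 0.1]
width: 0.148
finger_force: 20.0
```

Emit:
apply_moves --steps '[[[0,0.003,0],[0,0,0]],[[0,0.003,0],[0,0,0]],[[0,0.003,0],[0,0,0]]]'

```text
t: 17.02
tcp_pos: [0.5964, -0.1543, 0.0974]
eef_rot: [-3.129, 0.074, -0.001]
force: [6.1, 16.6, 0.4]
width: 0.15
finger_force: 20.0
```

Emit:
apply_moves --steps '[[[0,0,0],[0,0,0]],[[0,0,0],[0,0,0]],[[0,0,0],[0,0,0]],[[0,0,-0.1],[0,0,0]],[[0,0,-0.2],[0,0,0]],[[0,0,-0.25],[0,0,0]],[[0,0,-0.25],[0,0,0]]]' --claw -0.1

```text
t: 17.9
tcp_pos: [0.5963, -0.1628, 0.1999]
eef_rot: [3.138, -0.077, 0.006]
force: [0.9, 0.3, 0.3]
width: 0.549
finger_force: 0.0
```

```bash
python3 -c "
from h import *
go([.417,-.163,.15],90)
c=cam('top'); t=c['pixels']
hsv=cv2.cvtColor(t,cv2.COLOR_BGR2HSV); m=cv2.inRange(hsv,(10,70,70),(28,255,255))
for q in cv2.findContours(m,0,2)[0]:
    if cv2.contourArea(q)>15: (u,v),r=cv2.minEnclosingCircle(q); print((u,v),cv2.contourArea(q),ray(c,u,v,.026))
"
```

```text
tcp [ 0.5963 -0.1628  0.1999] psi -2.81 w 51.6 F [0.9 0.3 0.3] t 17.9
 shift [-0.4482  0.0222  0.1232] turn [ 2.500e-03 -3.000e-04 -8.099e-01]
(633.0, 372.0) 449.0 [-0.02702516 -0.79527663  0.026     ]
(212.0, 268.0) 54.0 [0.39870329 0.26110113 0.026     ]
(388.8214416503906, 225.0) 146.5 [ 0.44593272 -0.23463582  0.026     ]
(95.23076629638672, 223.07691955566406) 138.5 [0.56827503 0.56790393 0.026     ]
(446.9210510253906, 167.7894744873047) 181.5 [ 0.58336523 -0.42563377  0.026     ]
(410.3999938964844, 136.5) 237.0 [ 0.68950944 -0.34069515  0.026     ]
```

Emit:
apply_moves --steps '[[[-0.15,0.022,0],[0,0,-0.09]],[[-0.3,0.022,0],[0,0,-0.18]],[[-0.448,0.022,0],[0,0,-0.27]],[[-0.448,0.022,0],[0,0,-0.36]],[[-0.448,0.022,0],[0,0,-0.45]],[[-0.448,0.022,0],[0,0,-0.54]],[[-0.448,0.022,0],[0,0,-0.63]],[[-0.448,0.022,0],[0,0,-0.72]],[[-0.448,0.022,0.1],[0,0,-0.81]],[[-0.448,0.022,0.12],[0,0,-0.81]]]'

```text
t: 19.2
tcp_pos: [0.4127, -0.1597, 0.1455]
eef_rot: [-2.217, -2.214, 0.004]
force: [-1.0, 0.1, 0.9]
width: 0.554
finger_force: 0.0
```

```bash
python3 -c "
from h import *
c=cam('scene'); s=c['pixels']
hsv=cv2.cvtColor(s,cv2.COLOR_BGR2HSV); m=cv2.inRange(hsv,(10,70,50),(28,255,255))
for q in cv2.findContours(m,0,2)[0]:
    if cv2.contourArea(q)>15: u,v=cv2.minEnclosingCircle(q)[0]; print((u,v),cv2.contourArea(q),ray(c,u,v,.02))
print(proj(c,[.417,-.163,.02]))
go([.417,-.163,.038],90)
z=lambda im,u,v,w,h,k:cv2.resize(im[v:v+h,u:u+w],None,fx=k,fy=k,interpolation=cv2.INTER_CUBIC)
t=cam('top')['pixels']
cv2.imwrite('pics/c5.png',np.vstack([z(s,270,130,114,50,7),z(t,150,235,114,36,7)]))
"
```

```text
(419.0, 365.76470947265625) 175.5 [0.56691795 0.56705814 0.02      ]
(400.0, 249.75) 47.0 [0.40051489 0.26441251 0.02      ]
(325.3235168457031, 166.44117736816406) 28.0 [ 0.41907568 -0.15947486  0.02      ]
(236.5, 165.0) 265.0 [ 0.69633835 -0.32844137  0.02      ]
(308.0, 159.0) 76.5 [ 0.45510518 -0.22496357  0.02      ]
(601.5, 187.5) 2805.5 [-0.34685968  0.40059391  0.02      ]
(254.0, 139.5) 101.0 [ 0.5847755  -0.42493617  0.02      ]
(527.1126708984375, 136.99295043945312) 1169.5 [-0.33002884  0.09028588  0.02      ]
(617.5, 136.5) 1380.5 [-0.62722185  0.25987943  0.02      ]
(291.5, 65.5) 41.0 [ 0.22399499 -0.81506971  0.02      ]
(637.066650390625, 46.5) 959.5 [-1.29119589 -0.11193956  0.02      ]
(576.3949584960938, 54.40425109863281) 4900.5 [-0.98404212 -0.21113155  0.02      ]
(324.375, 24.54166603088379) 1568.5 [-0.10418668 -1.07741781  0.02      ]
[325.33400696 165.64093086]
tcp [ 0.4132 -0.1599  0.1459] psi 89.87 w 51.7 F [ 0.2  0.2 -0.4] t 19.25
 shift [-0.0088  0.0113  0.2696] turn [-0.0035 -0.002  -0.0012]
```

View pics/c5.png

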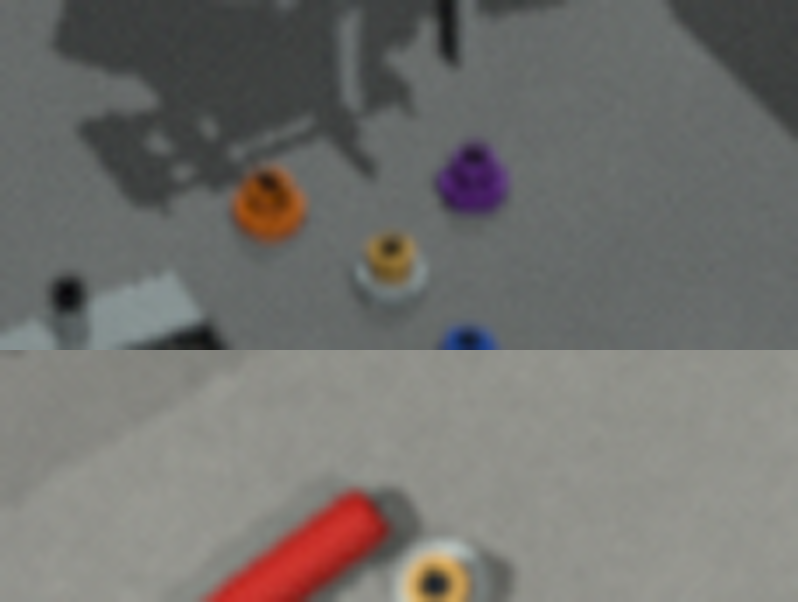

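Emit:
apply_moves --steps '[[[-0.005,0.008,0.1],[0,0,0]],[[-0.005,0.008,0.18],[0,0,0]],[[-0.005,0.008,0.22],[0,0,0]],[[-0.005,0.008,0.25],[0,0,0]],[[-0.005,0.008,0.265],[0,0,0]],[[-0.005,0.008,0.265],[0,0,0]],[[-0.005,0.008,0.265],[0,0,0]]]'

```text
t: 20.18
tcp_pos: [0.42, -0.1637, 0.0442]
eef_rot: [2.219, 2.221, 0.001]
force: [1.0, 0.2, -0.2]
width: 0.547
finger_force: 0.0
```

```bash
python3 -c "
from h import *
go([.417,-.162,.038],90)"
```

```text
tcp [ 0.42   -0.1637  0.0442] psi 90.05 w 51.4 F [ 1.   0.2 -0.2] t 20.175
 shift [ 0.0044 -0.0075  0.0155] turn [0.0007 0.0004 0.0004]
```

Emit:
apply_moves --steps '[[[0.003,-0.006,0.01],[0,0,0]],[[0.003,-0.006,0.015],[0,0,0]],[[0.003,-0.006,0.015],[0,0,0]]]'

```text
t: 20.55
tcp_pos: [0.4167, -0.162, 0.0373]
eef_rot: [-2.22, -2.222, 0.0]
force: [-0.2, -0.8, -0.1]
width: 0.555
finger_force: 0.0
```

Emit:
apply_moves --steps '[[[0,0,0],[0,0,0]],[[0,0,0],[0,0,0]],[[0,0,0],[0,0,0]],[[0,0,0],[0,0,0]],[[0,0,0],[0,0,0]]]' --claw 1 --newtons 40

```text
t: 21.18
tcp_pos: [0.4169, -0.1621, 0.0375]
eef_rot: [2.22, 2.223, 0.0]
force: [-0.4, -0.6, 1.2]
width: 0.052
finger_force: 0.0
```

Emit:
apply_moves --steps '[[[0,0,-0.05],[0,0,0]],[[0,0,-0.12],[0,0,0]],[[0,0,-0.25],[0,0,0]],[[0,0,-0.4],[0,0,0]],[[0,0,-0.4],[0,0,0]],[[0,0,-0.4],[0,0,0]]]'

```text
t: 21.92
tcp_pos: [0.4166, -0.1619, 0.1971]
eef_rot: [-2.22, -2.222, 0.0]
force: [0.5, 0.7, -0.9]
width: 0.005
finger_force: 0.0
```

```bash
python3 -c "
from h import *
import numpy as np
th=-.0477; y=np.array([.0476,.9989]); x=np.array([.9989,-.0476]); tr=np.array([.5964,-.1543])+.072*y
print(tr); go([*(tr-.03*x-.024*y),.16],90); go([*(tr-.03*x-.024*y),.102],90)
go([*(tr+.03*x-.024*y),.102],90)"
```

```text
[ 0.5998272 -0.0823792]
tcp [ 0.4166 -0.1619  0.1971] psi 90.06 w 0.4 F [ 0.5  0.7 -0.9] t 21.925
 shift [0.1422 0.3805 0.0927] turn [-0.0001 -0.0001  0.0005]
tcp [ 0.4166 -0.1619  0.1971] psi 90.06 w 0.4 F [ 0.5  0.7 -0.9] t 21.925
 shift [0.1421 0.3805 0.2377] turn [-0.0001 -0.0001  0.0005]
tcp [ 0.4166 -0.1619  0.1971] psi 90.06 w 0.4 F [ 0.5  0.7 -0.9] t 21.925
 shift [0.1348 0.5303 0.2376] turn [-0.0001 -0.0001  0.0005]
```

```bash
python3 -c "
from h import *
c=cam('scene'); s=c['pixels']
p=monitor.get_state()['tcp_pos']
for q in ([0,0,-.025],[0,0,0],[0,0,.07]): print(proj(c,p+q))
z=lambda im,u,v,w,h,k:cv2.resize(im[v:v+h,u:u+w],None,fx=k,fy=k,interpolation=cv2.INTER_CUBIC)
cv2.imwrite('pics/c6.png',z(s,260,70,130,110,5))
"
```

```text
[325.84319793 134.01221171]
[325.85135113 128.25472601]
[325.87539291 111.27730905]
```

View pics/c6.png

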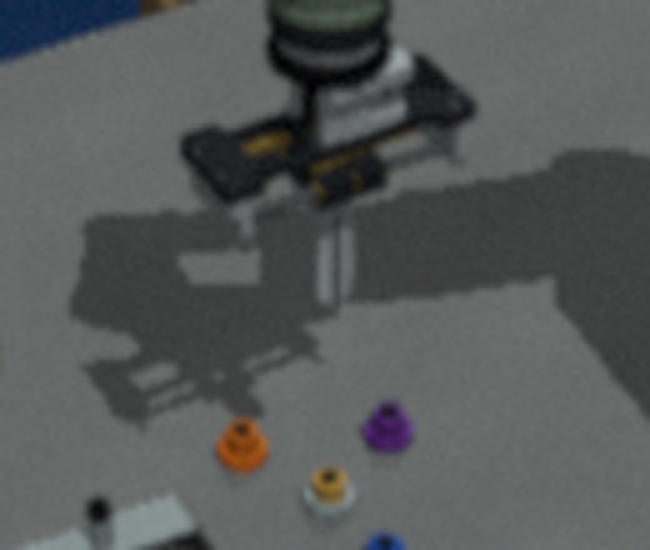

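Seen tips (327,131) sit about 3 px above where nominal geometry puts them (326,134). That makes the fingers roughly 12 mm shorter or higher than stated, so they closed above the boss. I'll go lower.

Emit:
apply_moves --steps '[[[0,0,0],[0,0,0]],[[0,0,0.1],[0,0,0]],[[0,0,0.2],[0,0,0]],[[0,0,0.3],[0,0,0]],[[0,0,0.38],[0,0,0]],[[0,0,0.41],[0,0,0]],[[0,0,0.425],[0,0,0]],[[0,0,0.425],[0,0,0]],[[0,0,0.425],[0,0,0]]]' --claw -0.1

```text
t: 23.1
tcp_pos: [0.4179, -0.1627, 0.0285]
eef_rot: [2.219, 2.221, 0.001]
force: [0.2, 0.7, -0.0]
width: 0.545
finger_force: 0.0
```

Emit:
apply_moves --steps '[[[0,0,0],[0,0,0]],[[0,0,0],[0,0,0]],[[0,0,0],[0,0,0]],[[0,0,0],[0,0,0]],[[0,0,0],[0,0,0]],[[0,0,0],[0,0,0]]]' --claw 1

```text
t: 23.85
tcp_pos: [0.4178, -0.1627, 0.0282]
eef_rot: [2.219, 2.221, 0.001]
force: [-0.1, 0.7, 5.1]
width: 0.005
finger_force: 2.5
```

```bash
python3 -c "
from h import *
c=cam('scene'); s=c['pixels']; t=cam('top')
p=monitor.get_state()['tcp_pos']
for q in ([0,0,-.025],[0,0,0],[0,0,.07]): print(proj(c,p+q), proj(t,p+q))
z=lambda im,u,v,w,h,k:cv2.resize(im[v:v+h,u:u+w],None,fx=k,fy=k,interpolation=cv2.INTER_CUBIC)
cv2.imwrite('pics/c7.png',np.hstack([z(s,290,110,65,85,6),z(t['pixels'],330,190,65,85,6)]))
"
```

```text
[325.18989877 169.01069859] [363.92915223 239.84937641]
[325.18931516 164.1622347 ] [364.87560228 238.64476483]
[325.18760169 149.92721499] [367.70971577 235.03759509]
```

View pics/c7.png

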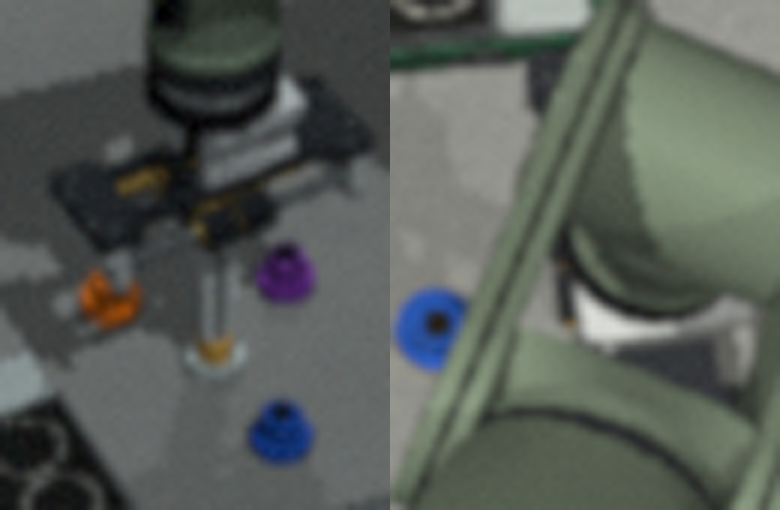

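Emit:
apply_moves --steps '[[[0,0,-0.005],[0,0,0]],[[0,0,-0.005],[0,0,0]],[[0,0,-0.005],[0,0,0]],[[0,0,0],[0,0,0]],[[0,0,0.005],[0,0,0]],[[0,0,0.01],[0,0,0]],[[0,0,0.01],[0,0,0]]]' --claw -0.1

```text
t: 24.82
tcp_pos: [0.4167, -0.162, 0.0232]
eef_rot: [-2.22, -2.222, 0.0]
force: [0.0, -0.0, 0.8]
width: 0.55
finger_force: 0.0
```

Emit:
apply_moves --steps '[[[0,0,0.005],[0,0,0]],[[0,0,0.01],[0,0,0]],[[0,0,0.01],[0,0,0]]]'

```text
t: 25.2
tcp_pos: [0.4167, -0.162, 0.0193]
eef_rot: [-2.22, -2.222, 0.0]
force: [-0.6, -0.3, -0.5]
width: 0.551
finger_force: 0.0
```

Emit:
apply_moves --steps '[[[0,0,0.005],[0,0,0]],[[0,0,0.01],[0,0,0]],[[0,0,0.01],[0,0,0]]]'

```text
t: 25.58
tcp_pos: [0.4167, -0.162, 0.0152]
eef_rot: [-2.22, -2.222, 0.0]
force: [0.4, 0.9, -0.4]
width: 0.544
finger_force: 0.0
```

Emit:
apply_moves --steps '[[[0,0,0],[0,0,0]],[[0,0,0],[0,0,0]],[[0,0,0],[0,0,0]],[[0,0,0],[0,0,0]],[[0,0,0],[0,0,0]],[[0,0,0],[0,0,0]]]' --claw 1

```text
t: 26.32
tcp_pos: [0.4169, -0.1621, 0.0155]
eef_rot: [2.22, 2.223, 0.0]
force: [-0.5, -0.3, 1.2]
width: 0.242
finger_force: 40.0
```

Emit:
apply_moves --steps '[[[0,0,-0.03],[0,0,0]],[[0,0,-0.08],[0,0,0]],[[0,0,-0.18],[0,0,0]],[[0,0,-0.3],[0,0,0]],[[0,0,-0.4],[0,0,0]],[[0,0,-0.4],[0,0,0]],[[0,0,-0.4],[0,0,0]]]'

```text
t: 27.2
tcp_pos: [0.4159, -0.1615, 0.1743]
eef_rot: [-2.219, -2.221, 0.001]
force: [0.6, 0.5, -2.3]
width: 0.245
finger_force: 40.0
```

```bash
cat >> h.py <<'E'
ybed=np.array([.0476,.9989]); xbed=np.array([.9989,-.0476]); tr=np.array([.5964,-.1543])+.072*ybed
def T(x,y): return tr+x*xbed+y*ybed
E
python3 -c "
from h import *
go([*T(.03,-.024),.15],87.3)
"
```

```text
tcp [ 0.4159 -0.1615  0.1743] psi 90.06 w 23.1 F [ 0.6  0.5 -2.3] t 27.2
 shift [0.1337 0.532  0.0601] turn [-0.0009 -0.0005  0.0241]
```

Holding it. Move over the tray.

Emit:
apply_moves --steps '[[[0.03,0.12,0],[0,0,0.024]],[[0.07,0.26,0],[0,0,0.024]],[[0.1,0.4,0],[0,0,0.024]],[[0.125,0.5,0],[0,0,0.024]],[[0.133,0.532,0.02],[0,0,0.024]],[[0.133,0.532,0.06],[0,0,0.024]],[[0.133,0.532,0.1],[0,0,0.024]],[[0.133,0.532,0.1],[0,0,0.024]]]'

```text
t: 28.2
tcp_pos: [0.6264, -0.1086, 0.1323]
eef_rot: [-2.27, -2.164, 0.005]
force: [0.8, 0.4, -1.8]
width: 0.245
finger_force: 40.0
```

```bash
python3 -c "
from h import *
go([*T(.03,-.024),.08],87.3)
"
```

```text
tcp [ 0.6264 -0.1086  0.1323] psi 87.25 w 23.1 F [ 0.8  0.4 -1.8] t 28.2
 shift [0.002  0.0064 0.1308] turn [-0.0031 -0.0007 -0.0004]
```

Emit:
apply_moves --steps '[[[0,0.003,0.05],[0,0,0]],[[0,0.003,0.09],[0,0,0]],[[0,0.003,0.11],[0,0,0]],[[0,0.003,0.12],[0,0,0]],[[0,0.003,0.12],[0,0,0]],[[0,0.003,0.12],[0,0,0]]]'

```text
t: 28.95
tcp_pos: [0.6314, -0.1089, 0.0882]
eef_rot: [2.272, 2.168, 0.001]
force: [0.3, 0.3, -1.4]
width: 0.245
finger_force: 40.0
```

```bash
python3 -c "
from h import *
go([*T(.03,-.024),.0785],87.3)
"
```

```text
tcp [ 0.6314 -0.1089  0.0882] psi 87.31 w 23.0 F [ 0.3  0.3 -1.4] t 28.95
 shift [ 0.0025 -0.0071  0.0241] turn [0.0007 0.0002 0.0001]
```

Emit:
apply_moves --steps '[[[0,-0.004,0.01],[0,0,0]],[[0,-0.004,0.018],[0,0,0]],[[0,-0.004,0.022],[0,0,0]],[[0,-0.004,0.025],[0,0,0]],[[0,-0.004,0.025],[0,0,0]]]'

```text
t: 29.58
tcp_pos: [0.6293, -0.1087, 0.0776]
eef_rot: [2.273, 2.169, 0.0]
force: [0.5, 0.7, -0.5]
width: 0.244
finger_force: 40.0
```

Emit:
apply_moves --steps '[[[0,0,0.003],[0,0,0]],[[0,0,0.003],[0,0,0]]]'

```text
t: 29.82
tcp_pos: [0.6293, -0.1087, 0.0775]
eef_rot: [2.273, 2.169, -0.0]
force: [-3.1, 1.2, 5.8]
width: 0.243
finger_force: 40.0
```

Emit:
apply_moves --steps '[[[0,0,0],[0,0,0]],[[0,0,0],[0,0,0]],[[0,0,0],[0,0,0]],[[0,0,-0.05],[0,0,0]],[[0,0,-0.15],[0,0,0]],[[0,0,-0.3],[0,0,0]],[[0,0,-0.3],[0,0,0]]]' --claw 0

```text
t: 30.7
tcp_pos: [0.6341, -0.1101, 0.2054]
eef_rot: [2.263, 2.159, 0.012]
force: [1.0, -0.1, -0.4]
width: 0.503
finger_force: 0.0
```

```bash
python3 -c "
from h import *
c=cam('scene'); s=c['pixels']; t=cam('top')
for n,c,zz in(('s',c,.02),('t',t,.026)):
  hsv=cv2.cvtColor(c['pixels'],cv2.COLOR_BGR2HSV); m=cv2.inRange(hsv,(10,70,60),(28,255,255))
  for q in cv2.findContours(m,0,2)[0]:
    if 15<cv2.contourArea(q)<300: u,v=cv2.minEnclosingCircle(q)[0]; print(n,(u,v),cv2.contourArea(q),ray(c,u,v,zz).round(4),ray(c,u,v,zz+.063).round(4))
  m=cv2.inRange(hsv,(0,150,90),(6,255,255))|cv2.inRange(hsv,(174,150,90),(180,255,255))
  for q in cv2.findContours(m,0,2)[0]:
    if 150<cv2.contourArea(q)<2000: r=cv2.boxPoints(cv2.minAreaRect(q)); print('red',n,r.round(0).tolist(),[ray(c,*p,.013).round(3)[:2].tolist() for p in r])
print('T',T(.03,-.024)); go([.399,.262,.2],90)
z=lambda im,u,v,w,h,k:cv2.resize(im[v:v+h,u:u+w],None,fx=k,fy=k,interpolation=cv2.INTER_CUBIC)
cv2.imwrite('pics/c8.png',np.vstack([z(s,265,165,80,45,8),z(t['pixels'],180,240,80,30,8)]))
"
```

```text
s (419.0, 366.0) 168.0 [0.5673 0.5675 0.02  ] [0.5899 0.5794 0.083 ]
s (400.0, 249.75) 47.0 [0.4005 0.2644 0.02  ] [0.4329 0.294  0.083 ]
s (278.0, 186.0) 36.5 [ 0.6096 -0.1589  0.02  ] [ 0.6298 -0.1047  0.083 ]
s (236.0, 164.5) 221.0 [ 0.697  -0.3318  0.02  ] [ 0.712  -0.2675  0.083 ]
s (308.0, 159.0) 77.5 [ 0.4551 -0.225   0.02  ] [ 0.4843 -0.1669  0.083 ]
red s [[393.0, 264.0], [396.0, 258.0], [427.0, 273.0], [424.0, 279.0]] [[0.444, 0.291], [0.424, 0.278], [0.377, 0.366], [0.397, 0.377]]
t (212.0, 268.0) 53.0 [0.3987 0.2611 0.026 ] [0.3921 0.25   0.089 ]
t (389.0, 225.0) 143.5 [ 0.4459 -0.2351  0.026 ] [ 0.4372 -0.2239  0.089 ]
t (95.23076629638672, 223.07691955566406) 138.5 [0.5683 0.5679 0.026 ] [0.5541 0.543  0.089 ]
t (447.0572509765625, 167.68321228027344) 181.5 [ 0.5836 -0.4261  0.026 ] [ 0.5687 -0.4062  0.089 ]
red t [[171.0, 276.0], [201.0, 254.0], [206.0, 261.0], [176.0, 283.0]] [[0.394, 0.376], [0.443, 0.29], [0.423, 0.279], [0.374, 0.365]]
T [ 0.6286518 -0.1077808]
tcp [ 0.6301 -0.109   0.1985] psi 87.31 w 47.0 F [-0.1  0.3 -0.9] t 30.8
 shift [ 0.8993 -0.6207 -0.0068] turn [ 0.0018  0.0005 -0.0235]
```

View pics/c8.png

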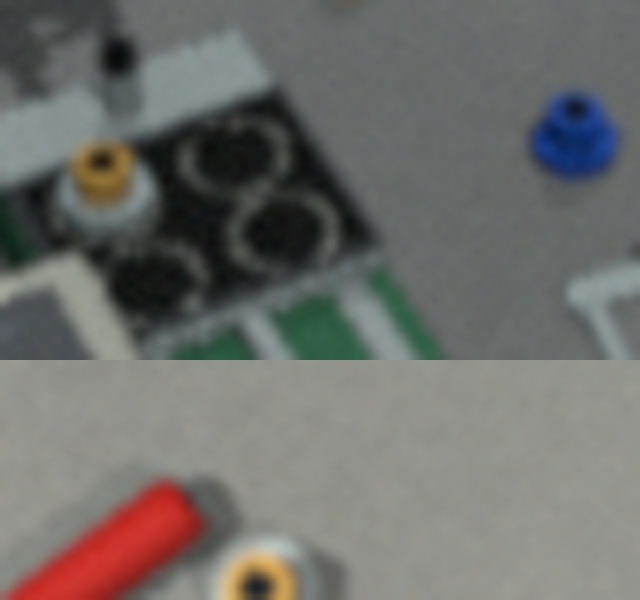

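Emit:
apply_moves --steps '[[[0.9,-0.62,0],[0,0,0.09]],[[0.9,-0.62,0],[0,0,0.18]],[[0.9,-0.62,0],[0,0,0.27]],[[0.9,-0.62,0],[0,0,0.36]],[[0.9,-0.62,0],[0,0,0.45]],[[0.9,-0.62,0],[0,0,0.5]],[[0.9,-0.62,0],[0,0,0.5]],[[0.9,-0.62,0],[0,0,0.5]],[[0.9,-0.62,0.2],[0,0,0.5]],[[0.9,-0.62,0.25],[0,0,0.5]]]'

```text
t: 32.05
tcp_pos: [0.3966, 0.261, 0.093]
eef_rot: [3.033, 0.813, -0.007]
force: [-0.3, -0.5, -0.0]
width: 0.498
finger_force: 0.0
```

```bash
python3 -c "
from h import *
c=cam('scene')
go([.399,.262,.016],30)
hsv=cv2.cvtColor(c['pixels'],cv2.COLOR_BGR2HSV); m=cv2.inRange(hsv,(10,70,60),(28,255,255))
for q in cv2.findContours(m,0,2)[0]:
    if 15<cv2.contourArea(q)<300: u,v=cv2.minEnclosingCircle(q)[0]; print((u,v),cv2.contourArea(q),ray(c,u,v,.02).round(4))
"
```

```text
tcp [0.393  0.2591 0.0883] psi 29.97 w 47.2 F [-1.3 -1.7 -2. ] t 32.1
 shift [0.0191 0.0015 0.1805] turn [-0.0006  0.007  -0.0003]
(419.0, 366.0) 169.0 [0.5673 0.5675 0.02  ]
(399.75, 249.625) 48.5 [0.4009 0.2637 0.02  ]
(278.0, 186.0) 36.5 [ 0.6096 -0.1589  0.02  ]
(236.5, 165.0) 264.5 [ 0.6963 -0.3284  0.02  ]
(308.1666564941406, 158.8333282470703) 74.5 [ 0.4542 -0.2254  0.02  ]
(254.0, 139.5) 102.0 [ 0.5848 -0.4249  0.02  ]
(503.5111389160156, 80.0427474975586) 177.0 [-0.5337 -0.231   0.02  ]
(291.5, 66.0) 29.5 [ 0.2259 -0.8113  0.02  ]
(537.0, 12.5) 64.5 [-1.1579 -0.6017  0.02  ]
```

Emit:
apply_moves --steps '[[[0.005,0,0.05],[0,0,0]],[[0.005,0,0.1],[0,0,0]],[[0.005,0,0.12],[0,0,0]],[[0.005,0,0.12],[0,0,0]],[[0.005,0,0.12],[0,0,0]],[[0.005,0,0.12],[0,0,0]]]'

```text
t: 32.85
tcp_pos: [0.4009, 0.2638, 0.0491]
eef_rot: [-3.034, -0.813, -0.003]
force: [-0.1, -0.7, -0.2]
width: 0.5
finger_force: 0.0
```

```bash
python3 -c "
from h import *
go([.399,.262,.016],30)
"
```

```text
tcp [0.4009 0.2638 0.0491] psi 30.01 w 47.0 F [-0.1 -0.7 -0.2] t 32.85
 shift [-0.0066  0.0015  0.0828] turn [ 0.0001 -0.0009  0.0001]
```

Emit:
apply_moves --steps '[[[-0.003,0.001,0.03],[0,0,0]],[[-0.003,0.001,0.055],[0,0,0]],[[-0.003,0.001,0.07],[0,0,0]],[[-0.003,0.001,0.08],[0,0,0]],[[-0.003,0.001,0.08],[0,0,0]],[[-0.003,0.001,0.08],[0,0,0]]]'

```text
t: 33.6
tcp_pos: [0.3996, 0.2627, 0.0164]
eef_rot: [-3.034, -0.813, -0.001]
force: [0.6, 0.7, 0.3]
width: 0.499
finger_force: 0.0
```

Emit:
apply_moves --steps '[[[0,0,0],[0,0,0]],[[0,0,0],[0,0,0]],[[0,0,0],[0,0,0]],[[0,0,0],[0,0,0]],[[0,0,0],[0,0,0]],[[0,0,0],[0,0,0]]]' --claw 1

```text
t: 34.35
tcp_pos: [0.3994, 0.2627, 0.0164]
eef_rot: [-3.034, -0.813, -0.0]
force: [0.1, 0.1, 1.9]
width: 0.241
finger_force: 40.0
```

Emit:
apply_moves --steps '[[[0,0,-0.03],[0,0,0]],[[0,0,-0.08],[0,0,0]],[[0,0,-0.18],[0,0,0]],[[0,0,-0.3],[0,0,0]],[[0,0,-0.42],[0,0,0]],[[0,0,-0.42],[0,0,0]],[[0,0,-0.42],[0,0,0]],[[0,0,-0.42],[0,0,0]]]'

```text
t: 35.35
tcp_pos: [0.3977, 0.2619, 0.1821]
eef_rot: [3.034, 0.813, -0.007]
force: [-0.5, -1.0, -1.8]
width: 0.243
finger_force: 40.0
```

```bash
python3 -c "
from h import *
go([*T(-.03,.024),.18],87.3)
"
```

```text
tcp [0.3977 0.2619 0.1821] psi 30.01 w 22.9 F [-0.5 -1.  -1.8] t 35.35
 shift [-0.0234  0.907   0.0048] turn [-0.0014  0.002  -0.5   ]
```

Emit:
apply_moves --steps '[[[-0.003,0.1,0],[0,0,-0.06]],[[-0.006,0.22,0],[0,0,-0.14]],[[-0.009,0.34,0],[0,0,-0.22]],[[-0.012,0.46,0],[0,0,-0.3]],[[-0.015,0.58,0],[0,0,-0.38]],[[-0.018,0.7,0],[0,0,-0.44]],[[-0.021,0.8,0],[0,0,-0.49]],[[-0.023,0.88,0],[0,0,-0.5]],[[-0.023,0.907,0],[0,0,-0.5]],[[-0.023,0.907,0],[0,0,-0.5]]]'

```text
t: 36.6
tcp_pos: [0.572, -0.0559, 0.1828]
eef_rot: [-2.272, -2.165, 0.002]
force: [-0.6, -0.4, -1.8]
width: 0.243
finger_force: 40.0
```

Emit:
apply_moves --steps '[[[0,0,0],[0,0,0]],[[0,0,0.05],[0,0,0]],[[0,0,0.1],[0,0,0]],[[0,0,0.16],[0,0,0]],[[0,0,0.19],[0,0,0]],[[0,0,0.2],[0,0,0]],[[0,0,0.2],[0,0,0]],[[0,0,0.2],[0,0,0]]]'

```text
t: 37.6
tcp_pos: [0.5737, -0.0563, 0.1053]
eef_rot: [2.272, 2.168, 0.002]
force: [1.0, -0.1, -1.5]
width: 0.24
finger_force: 40.0
```

```bash
python3 -c "
from h import *
go([*T(-.03,.024),.0795],87.3)
"
```

```text
tcp [ 0.5737 -0.0563  0.1053] psi 87.31 w 22.6 F [ 1.  -0.1 -1.5] t 37.6
 shift [-0.0021 -0.0067  0.0646] turn [0.001  0.0002 0.0001]
```

Emit:
apply_moves --steps '[[[0,-0.004,0.03],[0,0,0]],[[0,-0.004,0.05],[0,0,0]],[[0,-0.004,0.058],[0,0,0]],[[0,-0.004,0.063],[0,0,0]],[[0,-0.004,0.065],[0,0,0]],[[0,-0.004,0.065],[0,0,0]]]'

```text
t: 38.35
tcp_pos: [0.5715, -0.0561, 0.0785]
eef_rot: [2.273, 2.168, 0.001]
force: [-0.4, -0.1, -0.5]
width: 0.244
finger_force: 40.0
```

Emit:
apply_moves --steps '[[[0,0,0.003],[0,0,0]],[[0,0,0.003],[0,0,0]]]'

```text
t: 38.6
tcp_pos: [0.5716, -0.0562, 0.0784]
eef_rot: [2.272, 2.168, 0.0]
force: [-3.5, -0.4, 5.0]
width: 0.244
finger_force: 40.0
```

Emit:
apply_moves --steps '[[[0,0,0],[0,0,0]],[[0,0,0],[0,0,0]],[[0,0,0],[0,0,0]],[[0,0,-0.05],[0,0,0]],[[0,0,-0.15],[0,0,0]],[[0,0,-0.3],[0,0,0]],[[0,0,-0.3],[0,0,0]],[[0,0,-0.3],[0,0,0]]]' --claw 0

```text
t: 39.6
tcp_pos: [0.571, -0.056, 0.1967]
eef_rot: [-2.273, -2.168, 0.0]
force: [-0.0, -0.8, -0.6]
width: 0.499
finger_force: 0.0
```

```bash
python3 -c "
from h import *
c=cam('scene')
hsv=cv2.cvtColor(c['pixels'],cv2.COLOR_BGR2HSV); m=cv2.inRange(hsv,(10,70,60),(28,255,255))
for q in cv2.findContours(m,0,2)[0]:
    if 15<cv2.contourArea(q)<300: u,v=cv2.minEnclosingCircle(q)[0]; print((u,v),cv2.contourArea(q),ray(c,u,v,.083).round(4))
print(T(-.03,.024),T(.03,-.024))
go([.6133,.2221,.2],105.3)
"
```

```text
(419.0, 366.0) 170.0 [0.5899 0.5794 0.083 ]
(300.1956481933594, 189.06521606445312) 44.0 [ 0.5729 -0.0564  0.083 ]
(278.0, 186.0) 36.5 [ 0.6298 -0.1047  0.083 ]
(236.5, 165.0) 264.5 [ 0.7115 -0.2644  0.083 ]
(253.6666717529297, 139.6666717529297) 103.5 [ 0.6078 -0.355   0.083 ]
[ 0.5710026 -0.0569776] [ 0.6286518 -0.1077808]
tcp [ 0.5701 -0.0558  0.1955] psi 87.31 w 47.0 F [-0.2 -0.1 -0.6] t 39.65
 shift [ 0.6991  0.0751 -0.0111] turn [-0.0013 -0.0005 -0.157 ]
```

Emit:
apply_moves --steps '[[[0.15,0.02,0],[0,0,-0.05]],[[0.3,0.04,0],[0,0,-0.1]],[[0.45,0.06,0],[0,0,-0.157]],[[0.6,0.075,0],[0,0,-0.157]],[[0.7,0.075,0],[0,0,-0.157]],[[0.7,0.075,0.05],[0,0,-0.157]],[[0.7,0.075,0.1],[0,0,-0.157]],[[0.7,0.075,0.14],[0,0,-0.157]],[[0.7,0.075,0.14],[0,0,-0.157]],[[0.7,0.075,0.14],[0,0,-0.157]]]'

```text
t: 40.9
tcp_pos: [0.6149, 0.2214, 0.1415]
eef_rot: [1.907, 2.496, 0.001]
force: [-0.2, 0.1, 0.3]
width: 0.5
finger_force: 0.0
```

```bash
python3 -c "
from h import *
go([.6133,.2221,.096],105.3)
"
```

```text
tcp [0.6149 0.2214 0.1415] psi 105.22 w 47.0 F [-0.2  0.1  0.3] t 40.9
 shift [ 0.0027 -0.0034  0.1136] turn [ 0.0004  0.     -0.0007]
```

Emit:
apply_moves --steps '[[[0.002,-0.002,0.04],[0,0,0]],[[0.002,-0.002,0.08],[0,0,0]],[[0.002,-0.002,0.1],[0,0,0]],[[0.002,-0.002,0.113],[0,0,0]],[[0.002,-0.002,0.113],[0,0,0]],[[0.002,-0.002,0.113],[0,0,0]]]'

```text
t: 41.65
tcp_pos: [0.6138, 0.2229, 0.0964]
eef_rot: [1.906, 2.497, 0.001]
force: [-0.6, 1.1, -0.4]
width: 0.499
finger_force: 0.0
```

Emit:
apply_moves --steps '[[[0,0,0],[0,0,0]],[[0,0,0],[0,0,0]],[[0,0,0],[0,0,0]],[[0,0,0],[0,0,0]],[[0,0,0],[0,0,0]],[[0,0,0],[0,0,0]]]' --claw 1 --newtons 35

```text
t: 42.4
tcp_pos: [0.6145, 0.2231, 0.0961]
eef_rot: [1.905, 2.496, 0.003]
force: [4.9, 1.4, -3.1]
width: 0.144
finger_force: 35.0
```

```bash
python3 -c "
from h import *
go([.6133,.2221,.096],105.3); print(monitor.get_state()['ft_torque'])
"
```

```text
tcp [0.6145 0.2231 0.0961] psi 105.3 w 13.6 F [ 4.9  1.4 -3.1] t 42.4
 shift [-0.0016 -0.0034  0.0002] turn [ 0.0013 -0.     -0.    ]
[ 0.23647634 -0.98854632 -0.04298665]
```

Emit:
apply_moves --steps '[[[0,0,0],[0,0,-0.08]],[[0,0,0],[0,0,-0.16]],[[0,0,0],[0,0,-0.24]],[[0,0,0],[0,0,-0.32]],[[0,0,0],[0,0,-0.4]],[[0,0,0],[0,0,-0.48]],[[0,0,0],[0,0,-0.524]],[[0,0,0],[0,0,-0.524]]]'

```text
t: 43.4
tcp_pos: [0.6142, 0.2228, 0.0961]
eef_rot: [0.402, 3.114, 0.001]
force: [5.2, 0.3, -1.9]
width: 0.146
finger_force: 35.0
```

Emit:
apply_moves --steps '[[[0,0,0],[0,0,-0.08]],[[0,0,0],[0,0,-0.16]],[[0,0,0],[0,0,-0.24]],[[0,0,0],[0,0,-0.32]],[[0,0,0],[0,0,-0.4]],[[0,0,0],[0,0,-0.48]],[[0,0,0],[0,0,-0.524]],[[0,0,0],[0,0,-0.524]]]'

```text
t: 44.4
tcp_pos: [0.6143, 0.2224, 0.0961]
eef_rot: [-1.208, 2.898, -0.002]
force: [4.6, 0.0, -2.1]
width: 0.145
finger_force: 35.0
```

```bash
python3 -c "
from h import *
go([.6133,.2221,.096],225.3); print(monitor.get_state()['ft_torque'])
"
```

```text
tcp [0.6143 0.2224 0.0961] psi -134.75 w 13.7 F [ 4.6  0.  -2.1] t 44.4
 shift [0.0022 0.0013 0.0003] turn [-0.0009  0.0005 -0.0004]
[ 0.07729225 -1.18321305  0.00848   ]
```

Emit:
apply_moves --steps '[[[0,0,0],[0,0,0]],[[0,0,0],[0,0,0]],[[0,0,0],[0,0,0]],[[0,0,-0.08],[0,0,0]],[[0,0,-0.18],[0,0,0]],[[0,0,-0.28],[0,0,0]],[[0,0,-0.28],[0,0,0]],[[0,0,-0.28],[0,0,0]]]' --claw 0.2

```text
t: 45.4
tcp_pos: [0.6125, 0.2227, 0.2067]
eef_rot: [1.211, -2.897, -0.001]
force: [0.4, -0.5, -0.6]
width: 0.404
finger_force: 0.0
```

```bash
python3 -c "
from h import *
go([.5964,-.1543,.2],177.3)
"
```

```text
tcp [0.6125 0.2227 0.2067] psi -134.62 w 37.9 F [ 0.4 -0.5 -0.6] t 45.4
 shift [ 0.699  -0.6333  0.0173] turn [ 2.000e-04 -1.000e-03  4.196e-01]
```

Emit:
apply_moves --steps '[[[0.1,-0.09,0],[0,0,0.08]],[[0.2,-0.18,0],[0,0,0.16]],[[0.3,-0.27,0],[0,0,0.24]],[[0.4,-0.36,0],[0,0,0.32]],[[0.5,-0.45,0],[0,0,0.4]],[[0.6,-0.54,0],[0,0,0.42]],[[0.699,-0.633,0],[0,0,0.42]],[[0.699,-0.633,0],[0,0,0.42]],[[0.699,-0.633,0.1],[0,0,0.42]],[[0.699,-0.633,0.1],[0,0,0.42]]]'

```text
t: 46.65
tcp_pos: [0.5934, -0.1514, 0.1624]
eef_rot: [-0.074, -3.13, -0.007]
force: [-1.4, -0.7, -0.5]
width: 0.396
finger_force: 0.0
```

```bash
python3 -c "
from h import *
c=cam('top');t=c['pixels']
o,th,R,res=bedfit(c)
b=lambda x,y:(o+R@[x,y])
def rect(cx,cy,z,s=4000):
    A=np.float32([[-.05,-.05],[.05,-.05],[.05,.05],[-.05,.05]]); src=np.float32([proj(c,[*b(cx+x,cy+y),z]) for x,y in A]); dst=np.float32([((.05-y)*s,(.05-x)*s) for x,y in A]) 
    return cv2.warpPerspective(t,cv2.getPerspectiveTransform(src,dst),(400,400),flags=cv2.INTER_CUBIC)
cv2.imwrite('pics/knobs2.png',np.hstack([rect(0,.18,.113),rect(0,.085,.113)]))
go([.5964,-.1543,.092],177.3)
"
```

```text
tcp [ 0.5951 -0.1521  0.1648] psi 177.32 w 37.7 F [ 0.5 -0.1 -0.4] t 46.7
 shift [-0.0047 -0.0059  0.182 ] turn [ 0.0014 -0.0033  0.0002]
```

View pics/knobs2.png

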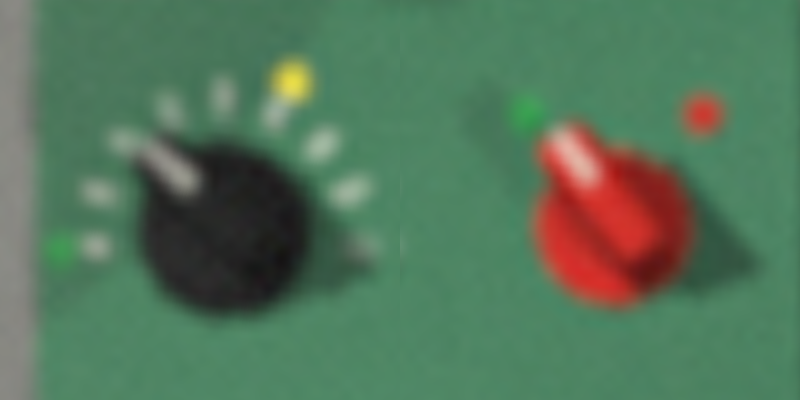

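The dial points at tick 2, in the crop at (125,140), and the lock line points at the green dot. Next I grip the handle and push home.

Emit:
apply_moves --steps '[[[-0.002,-0.003,0.06],[0,0,0]],[[-0.002,-0.003,0.11],[0,0,0]],[[-0.002,-0.003,0.15],[0,0,0]],[[-0.002,-0.003,0.17],[0,0,0]],[[-0.002,-0.003,0.178],[0,0,0]],[[-0.002,-0.003,0.178],[0,0,0]],[[-0.002,-0.003,0.178],[0,0,0]]]'

```text
t: 47.58
tcp_pos: [0.5986, -0.1556, 0.0975]
eef_rot: [0.075, 3.139, -0.001]
force: [0.9, 0.2, 0.6]
width: 0.4
finger_force: 0.0
```

Emit:
apply_moves --steps '[[[0,0,0],[0,0,0]],[[0,0,0],[0,0,0]],[[0,0,0],[0,0,0]],[[0,0,0],[0,0,0]],[[0,0,0],[0,0,0]],[[0,0,0],[0,0,0]]]' --claw 1 --newtons 25

```text
t: 48.32
tcp_pos: [0.5982, -0.1541, 0.0968]
eef_rot: [0.075, 3.141, 0.003]
force: [0.7, 5.4, 3.4]
width: 0.149
finger_force: 25.0
```

Gripped. Push +y gently, about 105 mm.

Emit:
apply_moves --steps '[[[0,0.02,0],[0,0,0]],[[0,0.05,0],[0,0,0]],[[0,0.08,0],[0,0,0]],[[0,0.11,0],[0,0,0]],[[0,0.14,0],[0,0,0]],[[0,0.17,0],[0,0,0]],[[0,0.2,0],[0,0,0]],[[0,0.225,0],[0,0,0]],[[0,0.245,0],[0,0,0]],[[0,0.255,0],[0,0,0]]]'

```text
t: 49.58
tcp_pos: [0.6024, -0.0539, 0.0968]
eef_rot: [-0.073, -3.14, 0.004]
force: [-4.1, -10.9, 3.9]
width: 0.149
finger_force: 25.0
```

Emit:
apply_moves --steps '[[[0,0.003,0],[0,0,0]],[[0,0.006,0],[0,0,0]],[[0,0.006,0],[0,0,0]],[[0,0.006,0],[0,0,0]]]'

```text
t: 50.08
tcp_pos: [0.6024, -0.0538, 0.0968]
eef_rot: [-0.075, -3.139, 0.009]
force: [-4.7, -9.7, 4.5]
width: 0.148
finger_force: 25.0
```

Emit:
apply_moves --steps '[[[0,0,0],[0,0,0]],[[0,0,0],[0,0,0]],[[0,0,0],[0,0,0]],[[0,0,-0.08],[0,0,0]],[[0,0,-0.18],[0,0,0]],[[0,0,-0.27],[0,0,0]],[[0,0,-0.27],[0,0,0]],[[0,0,-0.27],[0,0,0]]]' --claw 0.1

```text
t: 51.08
tcp_pos: [0.6023, -0.0504, 0.2033]
eef_rot: [-0.074, -3.139, -0.001]
force: [0.7, 0.0, 0.4]
width: 0.45
finger_force: 0.0
```

```bash
python3 -c "
from h import *
go([.6092,.128,.2],215)
c=cam('top')
hsv=cv2.cvtColor(c['pixels'],cv2.COLOR_BGR2HSV); m=cv2.inRange(hsv,(10,70,60),(28,255,255))
c2=cam('scene')
for c in(c,c2):
 hsv=cv2.cvtColor(c['pixels'],cv2.COLOR_BGR2HSV); m=cv2.inRange(hsv,(10,70,60),(28,255,255))
 for q in cv2.findContours(m,0,2)[0]:
    if 15<cv2.contourArea(q)<300: u,v=cv2.minEnclosingCircle(q)[0]; print((u,v),cv2.contourArea(q),ray(c,u,v,.083).round(4))
print(T(-.03,.124),T(.03,.076))
"
```

```text
tcp [ 0.6023 -0.0504  0.2033] psi 177.29 w 42.3 F [0.7 0.  0.4] t 51.075
 shift [0.004  0.4463 0.0087] turn [ 0.0007 -0.0007 -0.3291]
(389.0, 225.0) 142.5 [ 0.438 -0.225  0.083]
(95.23076629638672, 223.07691955566406) 138.5 [0.5554 0.5454 0.083 ]
(447.0, 168.0) 186.0 [ 0.5693 -0.4078  0.083 ]
(298.0, 163.86363220214844) 39.5 [ 0.6391 -0.01    0.083 ]
(419.0, 366.0) 171.0 [0.5899 0.5794 0.083 ]
(314.0, 210.42857360839844) 48.0 [0.5771 0.0441 0.083 ]
(290.4545593261719, 206.72727966308594) 45.0 [ 0.634  -0.0058  0.083 ]
(308.5, 160.0) 33.5 [ 0.4851 -0.1617  0.083 ]
(236.5, 164.5) 261.0 [ 0.7105 -0.2667  0.083 ]
(253.6666717529297, 139.6666717529297) 103.5 [ 0.6078 -0.355   0.083 ]
[0.5757626 0.0429124] [ 0.6334118 -0.0078908]
```

Both bushings rode along with the stage. Now the knob, gripped lower this time at about z=0.1.

Emit:
apply_moves --steps '[[[0.004,0.1,0],[0,0,-0.08]],[[0.004,0.2,0],[0,0,-0.16]],[[0.004,0.3,0],[0,0,-0.24]],[[0.004,0.4,0],[0,0,-0.329]],[[0.004,0.446,0],[0,0,-0.329]],[[0.004,0.446,0.08],[0,0,-0.329]],[[0.004,0.446,0.15],[0,0,-0.329]],[[0.004,0.446,0.15],[0,0,-0.329]],[[0.004,0.446,0.15],[0,0,-0.329]]]'

```text
t: 52.3
tcp_pos: [0.6104, 0.1267, 0.1452]
eef_rot: [-0.941, 2.997, -0.001]
force: [-0.0, -0.3, 0.1]
width: 0.451
finger_force: 0.0
```

```bash
python3 -c "
from h import *
go([.6092,.128,.1],215)"
```

```text
tcp [0.6104 0.1267 0.1452] psi -145.14 w 42.4 F [-0.  -0.3  0.1] t 52.3
 shift [0.0007 0.0044 0.113 ] turn [-0.0002  0.0002 -0.0013]
```

Emit:
apply_moves --steps '[[[0,0.003,0.04],[0,0,0]],[[0,0.003,0.08],[0,0,0]],[[0,0.003,0.1],[0,0,0]],[[0,0.003,0.112],[0,0,0]],[[0,0.003,0.112],[0,0,0]],[[0,0.003,0.112],[0,0,0]]]'

```text
t: 53.05
tcp_pos: [0.6097, 0.1282, 0.1004]
eef_rot: [-0.943, 2.996, -0.0]
force: [1.2, 0.4, 0.5]
width: 0.451
finger_force: 0.0
```

Emit:
apply_moves --steps '[[[0,0,0],[0,0,0]],[[0,0,0],[0,0,0]],[[0,0,0],[0,0,0]],[[0,0,0],[0,0,0]],[[0,0,0],[0,0,0]],[[0,0,0],[0,0,0]]]' --claw 1 --newtons 35

```text
t: 53.8
tcp_pos: [0.6099, 0.1275, 0.1001]
eef_rot: [-0.943, 2.996, -0.002]
force: [2.2, -4.9, 0.3]
width: 0.144
finger_force: 35.0
```

Emit:
apply_moves --steps '[[[0,0,-0.01],[0,0,0]],[[0,0,-0.02],[0,0,0]],[[0,0,-0.028],[0,0,0]],[[0,0,-0.032],[0,0,0]],[[0,0,-0.033],[0,0,0]],[[0,0,-0.033],[0,0,0]]]'

```text
t: 54.55
tcp_pos: [0.6098, 0.1275, 0.1122]
eef_rot: [-0.943, 2.996, -0.002]
force: [4.1, -2.8, -4.2]
width: 0.143
finger_force: 35.0
```

Emit:
apply_moves --steps '[[[0,0,0],[0,0,0.08]],[[0,0,0],[0,0,0.16]],[[0,0,0],[0,0,0.24]],[[0,0,0],[0,0,0.32]],[[0,0,0],[0,0,0.4]],[[0,0,0],[0,0,0.48]],[[0,0,0],[0,0,0.56]],[[0,0,0],[0,0,0.62]],[[0,0,0],[0,0,0.655]],[[0,0,0],[0,0,0.66]]]'

```text
t: 55.8
tcp_pos: [0.61, 0.1285, 0.1122]
eef_rot: [1.092, 2.944, 0.002]
force: [4.9, -1.4, -5.1]
width: 0.145
finger_force: 35.0
```

```bash
python3 -c "
from h import *
go([.6092,.128,.1],140); print(monitor.get_state()['ft_torque'])"
```

```text
tcp [0.61   0.1285 0.1122] psi 139.31 w 13.7 F [ 4.9 -1.4 -5.1] t 55.8
 shift [ 0.0007 -0.0022  0.0305] turn [ 0.0008  0.0004 -0.006 ]
[-0.23402208 -1.11933083  0.18357952]
```

Turned 75.5°. Push in.

Emit:
apply_moves --steps '[[[0,0,0.01],[0,0,0]],[[0,0,0.02],[0,0,0]],[[0,0,0.03],[0,0,0]],[[0,0,0.036],[0,0,0]],[[0,0,0.042],[0,0,0]],[[0,0,0.046],[0,0,0]],[[0,0,0.046],[0,0,0]]]'

```text
t: 56.68
tcp_pos: [0.6103, 0.1285, 0.0998]
eef_rot: [1.09, 2.944, 0.002]
force: [-5.2, -1.2, 20.6]
width: 0.145
finger_force: 35.0
```

Bottomed out at 20 N at the original depth. Release, lift and check.

Emit:
apply_moves --steps '[[[0,0,-0.004],[0,0,0]],[[0,0,-0.004],[0,0,0]],[[0,0,-0.004],[0,0,0]],[[0,0,-0.1],[0,0,0]],[[0,0,-0.2],[0,0,0]],[[0,0,-0.3],[0,0,0]],[[0.15,0.3,-0.4],[0,0,0]],[[0.15,0.5,-0.4],[0,0,0]],[[0.15,0.5,-0.4],[0,0,0]],[[0.15,0.5,-0.4],[0,0,0]]]' --claw 0

```text
t: 57.92
tcp_pos: [0.694, 0.3224, 0.2531]
eef_rot: [-1.087, -2.946, 0.0]
force: [0.4, -0.6, -0.2]
width: 0.5
finger_force: 0.0
```

```bash
python3 -c "
from h import *
s=cam('scene')['pixels']
cv2.imwrite('pics/end.png',cv2.resize(s[160:290,230:390],None,fx=4,fy=4,interpolation=cv2.INTER_CUBIC))
"
```

```text
(no output)
```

View pics/end.png

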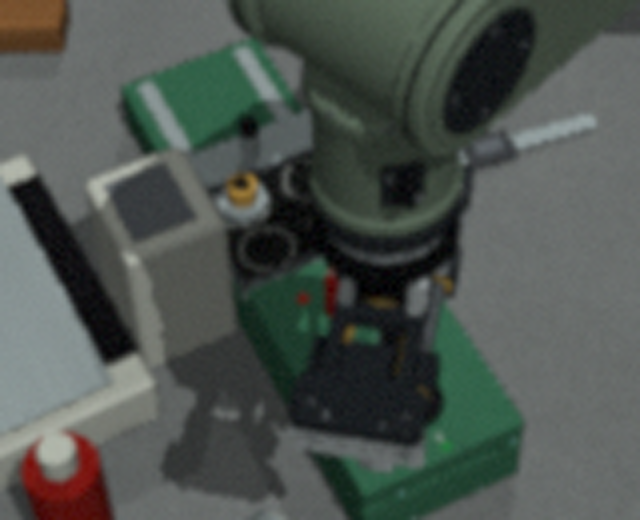

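The arm is clear of everything, and the stage is still home with the far bushing standing on its circle. Handing in.

```bash
python3 -c "
from h import *
print(arm.hand_in())"
```

```text
the job is handed in; nothing more can be done
None
```

I handed the job in after carrying out every step: the stage unlocked and drawn back, both bushings (I found two) loaded flange-down in the tray, the dial set to 2, and the stage slid home and locked; no verdict was returned, and the arm hid the lock knob and one bushing in the last picture, so the locked state rests on the 75° turn and the 20 N push-in force.

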